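Dress the tasting display stand

TASK

Dress the display stand for the tasting: stand the two small dark gift boxes upright on its base plate, take every wooden board out of the rack, and hang it by its hole on the stand's pegs, one board to a peg. The hole is off centre, so let each board go gently, without it swinging fast on the peg or falling to the counter, and leave the ribbon spool, the jar and the orange gift box where they are.

Things in the scene. Friction and masses are not known exactly. Their poses are not given: they have to be found in the camera images.
- board0: One of up to four identical plain wooden tasting boards (None if absent): a flat plate 88 (own x) x 16 (own y, thickness) x 115 mm (own z), about 0.14 kg. Origin at the centre of its lower edge; own z up along the board, own x points to the board's back edge, the edge with the hole near it. At the start it stands upright in a bay of the rack, back edge away from the robot.
- board1: One of up to four identical plain wooden tasting boards (None if absent): a flat plate 88 (own x) x 16 (own y, thickness) x 115 mm (own z), about 0.14 kg. Origin at the centre of its lower edge; own z up along the board, own x points to the board's back edge, the edge with the hole near it. At the start it stands upright in a bay of the rack, back edge away from the robot.
- board2: One of up to four identical plain wooden tasting boards (None if absent): a flat plate 88 (own x) x 16 (own y, thickness) x 115 mm (own z), about 0.14 kg. Origin at the centre of its lower edge; own z up along the board, own x points to the board's back edge, the edge with the hole near it. At the start it stands upright in a bay of the rack, back edge away from the robot.
- board3: One of up to four identical plain wooden tasting boards (None if absent): a flat plate 88 (own x) x 16 (own y, thickness) x 115 mm (own z), about 0.14 kg. Origin at the centre of its lower edge; own z up along the board, own x points to the board's back edge, the edge with the hole near it. At the start it stands upright in a bay of the rack, back edge away from the robot.
- hole0 (a point): Centre of board 0's round through-hole, 26 mm across, axis along the board's own y; at own x +23, z 96.5 mm (23 mm to the back of the board's centre and 39 mm above it). Hung freely by it, the board rests with its own z leaning about 0.53 rad towards its own -x (a turn of -0.53 about its own y), the same way as it leans when tipped forward in the rack.
- hole1 (a point): Centre of board 1's round through-hole, 26 mm across, axis along the board's own y; at own x +23, z 96.5 mm (23 mm to the back of the board's centre and 39 mm above it). Hung freely by it, the board rests with its own z leaning about 0.53 rad towards its own -x (a turn of -0.53 about its own y), the same way as it leans when tipped forward in the rack.
- hole2 (a point): Centre of board 2's round through-hole, 26 mm across, axis along the board's own y; at own x +23, z 96.5 mm (23 mm to the back of the board's centre and 39 mm above it). Hung freely by it, the board rests with its own z leaning about 0.53 rad towards its own -x (a turn of -0.53 about its own y), the same way as it leans when tipped forward in the rack.
- hole3 (a point): Centre of board 3's round through-hole, 26 mm across, axis along the board's own y; at own x +23, z 96.5 mm (23 mm to the back of the board's centre and 39 mm above it). Hung freely by it, the board rests with its own z leaning about 0.53 rad towards its own -x (a turn of -0.53 about its own y), the same way as it leans when tipped forward in the rack.
- rack: Fixed wooden rack, 134 mm wide (own y), four bays open at the top and front (own -x, to the robot). Origin under its centre. Bays 26 mm wide, pitch 32; the 6 mm partitions span x -34 to +50 mm, 138 mm high: no room for a finger beside a board. A standing board's top is 143 mm high and its back edge is at x +44 mm; the back rail (x 50 to 56 mm) is only 72 mm high.
- bay0 (a point): Point on the level floor of rack bay 0, 28 mm above the rack's underside, at rack x 0, mid-bay; a standing board's origin is here. All bays are alike. Its floor is level from x +56 to -10 mm, then slopes down forward at 24 degrees to an 18 mm high lip at x -44.5 mm; an 8 mm front rod runs across at x -65 mm, 58 mm high, between end brackets 66 mm high.
- bay1 (a point): Point on the level floor of rack bay 1, 28 mm above the rack's underside, at rack x 0, mid-bay; a standing board's origin is here. All bays are alike. A board drawn forward by the back of its top edge tips over the break in the floor (at x -10 mm) once it leans about 0.18 rad.
- bay2 (a point): Point on the level floor of rack bay 2, 28 mm above the rack's underside, at rack x 0, mid-bay; a standing board's origin is here. All bays are alike. A board tipped past the floor's break stays leaning about 0.42 rad forward on the slope, stopped by the front rod, its top front corner about 50 mm out in front of the partitions.
- bay3 (a point): Point on the level floor of rack bay 3, 28 mm above the rack's underside, at rack x 0, mid-bay; a standing board's origin is here. All bays are alike. A board leaning forward can be gripped across its thickness from above, in front of the partitions, and lifted out.
- stand: Fixed display stand: base plate 190 (own x) x 400 (own y) x 8 mm, origin at the centre of its underside, own x pointing away from the robot; two posts of 12 mm carry a crossbar (x 72 to 88 mm, 192 to 222 mm high) with three steel pegs pointing towards the robot (own -x). Lamps hang 0.7 m above the back of the counter.
- peg0 (a point): Point on the axis of peg 0 (right as seen by the robot), 45 mm from the crossbar, 219 mm above the stand's underside. Pegs are 155 mm apart, 8 mm thick, 85 mm long with an 11 mm ball at the end, and rise 15 degrees towards the robot (along the stand's -x), so the ball's centre is 39 mm nearer the robot and 10 mm higher than this point.
- peg1 (a point): Point on the axis of peg 1 (middle as seen by the robot), 45 mm from the crossbar, 219 mm above the stand's underside. Pegs are 155 mm apart, 8 mm thick, 85 mm long with an 11 mm ball at the end, and rise 15 degrees towards the robot (along the stand's -x), so the ball's centre is 39 mm nearer the robot and 10 mm higher than this point.
- peg2 (a point): Point on the axis of peg 2 (left as seen by the robot), 45 mm from the crossbar, 219 mm above the stand's underside. Pegs are 155 mm apart, 8 mm thick, 85 mm long with an 11 mm ball at the end, and rise 15 degrees towards the robot (along the stand's -x), so the ball's centre is 39 mm nearer the robot and 10 mm higher than this point.
- box_low: Small dark brown closed card gift box, 56 (own x) x 62 (own y) x 50 mm high, loose, 0.11 kg; origin at the centre of its underside, own z up.
- box_tall: Small dark brown closed card gift box, 56 (own x) x 62 (own y) x 68 mm high, loose, 0.11 kg; origin at the centre of its underside, own z up.
- ribbon: Bystander: loose ribbon spool lying flat, 72 mm across, 26 mm high. Origin under its middle.
- jar: Bystander: loose glass jar of beans, 63 mm across, 85 mm high. Origin under its middle.
- gift: Bystander: loose orange gift box 69 x 110 x 55 mm. Origin under its middle.

How it is judged (in metres and radians):
At the end, for the whole second after the job is handed in: Every board present hangs still by its hole on a peg of its own (hole centre within 14 mm sideways of the peg's axis and within 45 mm of the middle of the peg), and both small boxes stand upright on the stand's base plate, centres at least 20 mm inside its edges (((distance between hole0 and peg0 below 0.045 m and y of hole0 in the frame of peg0 between -0.014 and 0.014 m and z of hole0 in the frame of peg0 between -0.025 and 0.008 m) or (distance between hole0 and peg1 below 0.045 m and y of hole0 in the frame of peg1 between -0.014 and 0.014 m and z of hole0 in the frame of peg1 between -0.025 and 0.008 m) or (distance between hole0 and peg2 below 0.045 m and y of hole0 in the frame of peg2 between -0.014 and 0.014 m and z of hole0 in the frame of peg2 between -0.025 and 0.008 m)) and linear speed of each of board0, board1, board2, board3 below 0.05 m/s and angular speed of each of board0, board1, board2, board3 below 0.5 rad/s and distance between hole0 and hole1 above 0.08 m and distance between each of hole0, hole1 and hole2 above 0.08 m and distance between each of hole0, hole1, hole2 and hole3 above 0.08 m and ((distance between hole1 and peg0 below 0.045 m and y of hole1 in the frame of peg0 between -0.014 and 0.014 m and z of hole1 in the frame of peg0 between -0.025 and 0.008 m) or (distance between hole1 and peg1 below 0.045 m and y of hole1 in the frame of peg1 between -0.014 and 0.014 m and z of hole1 in the frame of peg1 between -0.025 and 0.008 m) or (distance between hole1 and peg2 below 0.045 m and y of hole1 in the frame of peg2 between -0.014 and 0.014 m and z of hole1 in the frame of peg2 between -0.025 and 0.008 m)) and ((distance between hole2 and peg0 below 0.045 m and y of hole2 in the frame of peg0 between -0.014 and 0.014 m and z of hole2 in the frame of peg0 between -0.025 and 0.008 m) or (distance between hole2 and peg1 below 0.045 m and y of hole2 in the frame of peg1 between -0.014 and 0.014 m and z of hole2 in the frame of peg1 between -0.025 and 0.008 m) or (distance between hole2 and peg2 below 0.045 m and y of hole2 in the frame of peg2 between -0.014 and 0.014 m and z of hole2 in the frame of peg2 between -0.025 and 0.008 m)) and ((distance between hole3 and peg0 below 0.045 m and y of hole3 in the frame of peg0 between -0.014 and 0.014 m and z of hole3 in the frame of peg0 between -0.025 and 0.008 m) or (distance between hole3 and peg1 below 0.045 m and y of hole3 in the frame of peg1 between -0.014 and 0.014 m and z of hole3 in the frame of peg1 between -0.025 and 0.008 m) or (distance between hole3 and peg2 below 0.045 m and y of hole3 in the frame of peg2 between -0.014 and 0.014 m and z of hole3 in the frame of peg2 between -0.025 and 0.008 m)) and x of box_low in the frame of stand between -0.075 and 0.075 m and y of box_low in the frame of stand between -0.18 and 0.18 m and z of box_low in the frame of stand between 0.004 and 0.014 m and angle between each of box_low, box_tall's own z axis and vertical below 0.1 rad and linear speed of each of box_low, box_tall below 0.03 m/s and x of box_tall in the frame of stand between -0.075 and 0.075 m and y of box_tall in the frame of stand between -0.18 and 0.18 m and z of box_tall in the frame of stand between 0.004 and 0.014 m); the robot touches nothing.
It fails at once if a board swings fast (over 3 rad/s) on a peg (((distance between hole0 and peg0 below 0.04 m or distance between hole0 and peg1 below 0.04 m or distance between hole0 and peg2 below 0.04 m) and angular speed of board0 above 3 rad/s) or ((distance between hole1 and peg0 below 0.04 m or distance between hole1 and peg1 below 0.04 m or distance between hole1 and peg2 below 0.04 m) and angular speed of board1 above 3 rad/s) or ((distance between hole2 and peg0 below 0.04 m or distance between hole2 and peg1 below 0.04 m or distance between hole2 and peg2 below 0.04 m) and angular speed of board2 above 3 rad/s) or ((distance between hole3 and peg0 below 0.04 m or distance between hole3 and peg1 below 0.04 m or distance between hole3 and peg2 below 0.04 m) and angular speed of board3 above 3 rad/s)).
It fails at once if a board falls flat on the counter (height (world z) of any of hole0, hole1, hole2, hole3 below 0.022 m).
It fails at once if the ribbon spool, the jar or the orange gift box is pushed more than 4 cm (distance of any of ribbon, jar, gift from where it was at the start of the episode above 0.04 m).
Of board0, board1, board2, board3 only 2 to 3 are there at a start; the rules pass over those that are not, and their reading is None.
At some moment in a run one of box_low, box_tall may be knocked a few centimetres aside while the robot is not near it.
It also fails if it takes over 210 s, if anything falls off the work surface, if the arm or the gripper's body presses on something with over 40 N, if the wrist force passes 120 N, or if a joint passes its speed limit or range.

ROBOT

A 7-joint arm with a two-finger parallel gripper is mounted at the origin on a cart in front of the work surface, level with it; the furniture and walls round the work are solid. World frame = base frame: x ahead of the robot, y to its left, z up, the work surface at z = 0. Lengths are in mm, angles in rad, forces in N, time in s.
With the tool pointing down it reaches from about 350 to 900 mm from the base axis. Payload 7.2 kg.
Tool frame: the origin (TCP) lies between the finger pads; the fingertips stand 19 mm ahead of it and the grasp point (between the pads) is the TCP (robot.nose_length is the distance from the TCP to the fingertips, in mm); z points along the fingers, y is the line along which they close (so a half turn about z gives the same grasp; the last joint's range is limited). The gripper opens to 88 mm and grips with 3 to 60 N. Pads are 20 mm wide; open, the fingers measure 115 mm over their backs; the gripper's body (75 mm by 178 mm) begins 61 mm behind the grasp point.
Start: joints at [-1.41, 0.411, -0.013, 1.596, 0.006, 1.134, -0.082], TCP at [141.765, 608.713, 241.653] pointing down, gripper open.
Joint ranges: [-2.95, 2.95], [-0.29, 1.99], [-1.47, 1.44], [0.14, 2.54], [-1.03, 4.17], [0.13, 1.85], [-2.86, 2.86]. Speed limits (rad/s): [2.39, 2.39, 3.01, 3.01, 3.14, 3.14, 3.14].

INTERFACE

Orientations are given as a unit quaternion [w, x, y, z].
In Python, from bench import robot gives the robot as it stands.
- The arm moves only by the tool send_rows, never from a script. Its argument "targets" is a list of rows, each an object with "offset": the shift along the world's x, y, z in m, a list of three; "turn": the turn about the world's z in rad. A call has 1 to 12 rows; each row shifts and turns the commanded pose from where the row before left it; what a row does not reach is not made up. A row lasts 1/12 s, in which the tool goes at most 41.7 mm and 7.16 degrees, less where a joint would pass 70% of its speed; a pose out of reach is approached as far as the arm can. A call is refused whole if a number of a shift passes 0.0417 or a number of a turn 0.125, either way. A call with a gripper value outside its range is refused whole. "jaw" is the opening, from 0 (shut) to 1 (fully open), set as the call begins (left out, the last holds). The fingers move at their own pace and stop on an object; the grip force is fixed at half the most. Time passes only in rows, so rows that do not move let the fingers close. It gives the time, the measured TCP pose, the force, the opening and the grip force at its end, in the units of the state.
- robot.read_state(): the state, without advancing time (a new reading comes with each control period).
- robot.camera(name): name is "scene" or "top" or "wrist"; returns a dict with "pixels" (400x640x3 uint8, red, green, blue), "range_z" (400x640 float32, mm along the optical axis (not along the pixel's ray), 0 where there is no reading), "fx", "fy", "cx", "cy" (pixels), "k1" (the pictures are not rectified: a ray, as slopes to the right and down, at radius r is drawn at 1 + k1 r^2 times it, then the intrinsics apply), "camera_from_world" (4x4, takes a point from world to camera coordinates). Camera axes: x right, y down, z forward; pixel columns grow to the right and rows downward; lengths in mm; the calibration is good to about 2 mm. A picture is of the moment at which its call begins.
- robot.sign_off(): hands the job in; it is judged then, once.
The state is a dict: "time": time; "q": joint angles; "qd": joint speeds; "tau": joint torques, N m; "eef_pos": TCP position; "ee_rot": TCP orientation; "wrist_force": force on the tool from outside, world axes, zero at the start; "torque": the same for the moment, N m; "finger_gap": finger opening in mm; "grip_force": force on a finger pad.
Only numpy, scipy, OpenCV 4.12 (cv2) and the standard library are available. Lean on these libraries where they do the work, as an engineer would, in place of code of your own. Each camera call takes 0.05 s, during which the arm holds its last target. There are 200 camera calls.

## Working session

There is one attempt and no reset: what is moved stays moved. The work goes in short steps, Python scripts to look and compute and a tool call to move; the robot and the scene stay as the last step left them, time stands still between calls to the robot, and variables do not carry over. Pictures are saved under pics/ and viewed, at most 14 in all, crops included, and the job is handed in when it is done.

Besides the shell and the picture viewer there is one more tool, called after "Call:" as name(argument=value, ...), one argument or row to a line, values as JSON. send_rows: Moves the arm, as the interface text tells. Its arguments: {"type":"object","properties":{"targets":{"type":"array","items":{"type":"object","properties":{"offset":{"type":"array","items":{"type":"number"}},"turn":{"type":"number"}}}},"jaw":{"type":"number"}},"required":["targets"]}

```bash
ls; mkdir -p pics; cat > h.py <<'E'
import numpy as np, cv2
from bench import robot
def cam(n):
    return robot.camera(n)
def save(c,name):
    cv2.imwrite('pics/'+name,c['pixels'][:,:,::-1])
def world(c,u,v,z=None):
    """pixels->world by depth map (or None)"""
    u=np.atleast_1d(u).astype(float);v=np.atleast_1d(v).astype(float)
    K=np.array([[c['fx'],0,c['cx']],[0,c['fy'],c['cy']],[0,0,1]])
    p=cv2.undistortPoints(np.stack([u,v],1)[:,None],K,np.array([c['k1'],0,0,0.]))[:,0]
    T=np.linalg.inv(c['camera_from_world'])
    d=np.c_[p,np.ones(len(p))]
    if z is None:
        s=c['range_z'][v.astype(int),u.astype(int)]
    else:
        dw=d@T[:3,:3].T; s=(z-T[2,3])/dw[:,2]
    return (d*s[:,None])@T[:3,:3].T+T[:3,3]
def cloud(c):
    v,u=np.mgrid[0:400,0:640]
    P=world(c,u.ravel(),v.ravel()).reshape(400,640,3)
    P[c['range_z']==0]=np.nan
    return P
E
python3 - <<'E'
from h import *
for n in ['scene','top','wrist']:
    c=cam(n); save(c,n+'0.png'); np.savez('/tmp/'+n,**c); print(n,c['fx'],np.linalg.inv(c['camera_from_world']).round(2).tolist())
print(robot.read_state())
E
```

```text
pics
scene 417.04563126932936 [[0.89, -0.29, 0.35, 87.64], [-0.45, -0.55, 0.7, -880.0], [-0.02, -0.79, -0.62, 896.77], [0.0, 0.0, 0.0, 1.0]]
top 415.61674298354075 [[0.03, -0.99, 0.15, 289.4], [-1.0, -0.03, -0.01, -37.92], [0.01, -0.15, -0.99, 1607.37], [0.0, 0.0, 0.0, 1.0]]
wrist 341.3927809365042 [[0.23, 0.93, 0.29, 63.46], [0.97, -0.22, -0.07, 627.63], [-0.0, 0.29, -0.96, 383.6], [0.0, 0.0, 0.0, 1.0]]
{'time': 0.15, 'q': array([-1.41020688,  0.41174535, -0.01271634,  1.59680807,  0.00557768,
        1.13426343, -0.0821746 ]), 'qd': array([ 0.00089172, -0.0021352 ,  0.00014657, -0.00310016, -0.0004914 ,
        0.00010325,  0.00120501]), 'tau': array([ 1.21246423e-03, -5.88337326e+01,  6.42379224e-01, -2.91288292e+01,
       -5.37367235e-02,  1.58064044e-02,  7.14877024e-05]), 'eef_pos': array([141.6926335 , 608.38191706, 241.00191372]), 'ee_rot': array([-3.77552616e-05,  1.14123835e-01,  9.93466354e-01, -5.93333283e-04]), 'wrist_force': array([-0.56305684, -0.05058264,  0.13947869]), 'torque': array([ 0.00808937, -0.02363429,  0.0443027 ]), 'grip_force': 0.0, 'finger_gap': 87.73580525812044}
```

View pics/scene0.png

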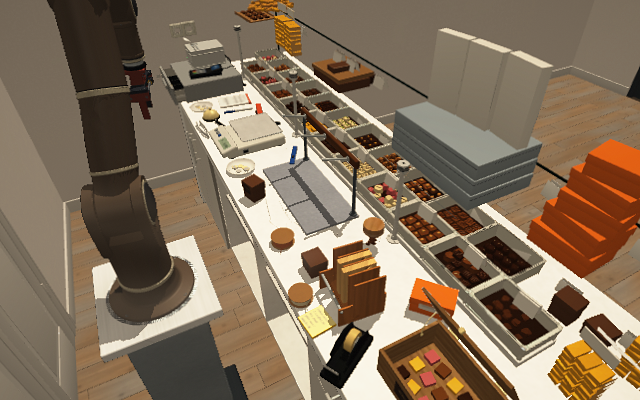

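View pics/top0.png

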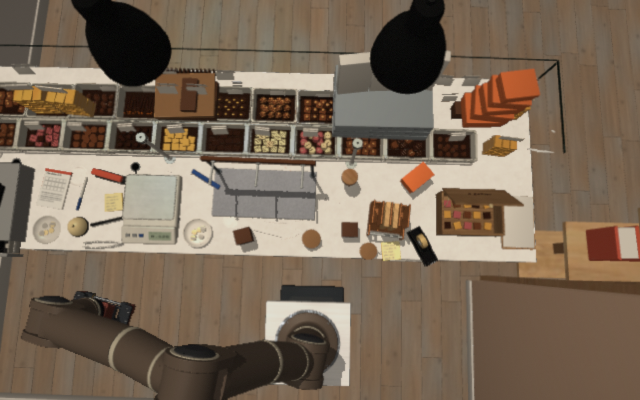

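Scene view: three light boards stand in the rack around (355,270), the stand is near (315,185), and the dark boxes are at (253,187) and (314,262). In the top view the rack is at (388,222), the stand at (265,190), the boxes at (244,236) and (349,229), and the orange gift at (417,178).

```bash
python3 - <<'E'
from h import *
c=dict(np.load('/tmp/top.npz')); P=cloud(c); px=c['pixels']
hsv=cv2.cvtColor(px,cv2.COLOR_RGB2HSV)
def show(nm,m,lo=30):
    n,l,s,ce=cv2.connectedComponentsWithStats(m.astype(np.uint8))
    for i in range(1,n):
        if s[i,4]<lo: continue
        Q=P[l==i]; xy=Q[:,:2].astype(np.float32)
        r=cv2.minAreaRect(xy)
        print(nm,ce[i].round(),s[i,4],'med',np.nanmedian(Q,0).round(),'rect',np.round(r[0]),np.round(r[1]),round(r[2],1))
roi=np.zeros((400,640),bool); roi[155:265,180:450]=1
z=P[:,:,2]
# base plate: z 4..14 & gray
show('plate',roi&(z>3)&(z<16)&(hsv[:,:,1]<60)&(hsv[:,:,2]<190),300)
show('obj',roi&(z>18)&(z<90)&(P[:,:,0]<560),40)
show('z>120',roi&(z>120)&(z<260),15)
a=z[205:245,365:415]
print('table z',np.nanmedian(z[240:255,270:300]))
big=cv2.resize(px[150:265,190:450],None,fx=3,fy=3,interpolation=cv2.INTER_CUBIC)
cv2.imwrite('pics/crop.png',big[:,:,::-1])
E
```

```text
plate [264. 194.] 4242 med [551. 186.   8.] rect [555. 186.] [419. 193.] 89.0
obj [442. 216.] 383 med [ 480. -486.   53.] rect [ 484. -508.] [ 51. 150.] 89.6
obj [386. 221.] 503 med [ 451. -261.   55.] rect [ 459. -287.] [140. 128.] 84.5
obj [349. 229.] 263 med [ 421. -145.   49.] rect [ 421. -145.] [56. 61.] 0.9
obj [242. 236.] 282 med [384. 250.  67.] rect [385. 252.] [56. 63.] 16.7
obj [423. 246.] 394 med [ 371. -419.   46.] rect [ 366. -426.] [144.  57.] 29.5
obj [311. 239.] 268 med [384.  -2.  26.] rect [382.  -3.] [68. 69.] 1.5
obj [368. 251.] 221 med [ 343. -220.   24.] rect [ 343. -220.] [61. 61.] 1.6
z>120 [257. 164.] 908 med [631. 186. 220.] rect [594. 186.] [398. 103.] 89.2
z>120 [447. 194.] 29 med [ 552. -489.  141.] rect [ 548. -491.] [16. 35.] 79.1
z>120 [373. 211.] 51 med [ 482. -224.  136.] rect [ 482. -224.] [ 7. 79.] 83.7
z>120 [382. 212.] 49 med [ 479. -256.  137.] rect [ 478. -256.] [ 6. 79.] 83.9
z>120 [392. 215.] 366 med [ 468. -292.  140.] rect [ 469. -293.] [58. 91.] 83.5
z>120 [408. 216.] 57 med [ 468. -350.  135.] rect [ 468. -351.] [ 7. 83.] 84.7
table z -0.8552703265854689
```

View pics/crop.png

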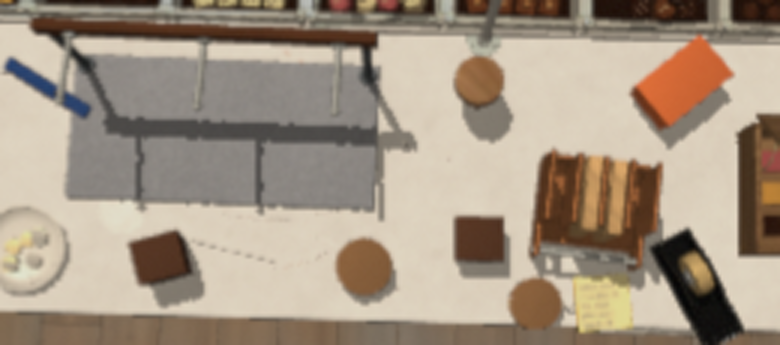

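The crop shows two boards in the middle bays at (590,195) and (618,195), and three pegs at (65,65), (200,75) and (335,80). The ribbon spool is around (365,265). First move: fly over the stand to look at the pegs.

Call:
send_rows(
  targets=[
    {"offset":[0.015,-0.02,0.02]},
    {"offset":[0.024,-0.03,0.013]},
    {"offset":[0.024,-0.03,0.013]},
    {"offset":[0.024,-0.03,0.013]},
    {"offset":[0.024,-0.03,0.013]},
    {"offset":[0.024,-0.03,0.013]},
    {"offset":[0.024,-0.03,0.013]},
    {"offset":[0.024,-0.03,0.013]},
    {"offset":[0.024,-0.03,0.013]},
    {"offset":[0.024,-0.03,0.013]},
    {"offset":[0.024,-0.03,0.013]},
    {"offset":[0.024,-0.03,0.013]},
  ],
)

```text
invalid input at $.targets[0]: expected keys offset, turn
```

Call:
send_rows(
  targets=[
    {"offset":[0.02,-0.026,0]},
    {"offset":[0.02,-0.026,0],"turn":0.11},
    {"offset":[0.02,-0.02,0]},
    {"offset":[0.01,0,0]},
    {"offset":[0,0,0]},
    {"offset":[0,0,0]},
  ],
)

```text
invalid input at $.targets[0]: expected keys offset, turn
```

```bash
python3 - <<'E'
from h import *
s=robot.read_state();print(s['time'],s['eef_pos'],s['ee_rot'],s['q'])
c=cam('wrist'); save(c,'w1.png'); np.savez('/tmp/w1',**c)
P=cloud(c); z=P[:,:,2]
print(np.nanmedian(z))
m=((z>200)&(z<250)&(P[:,:,0]<700)).astype(np.uint8)
n,l,st,ce=cv2.connectedComponentsWithStats(m)
for i in range(1,n):
    if st[i,4]>30: 
        Q=P[l==i]; print(ce[i].round(),st[i],np.nanmin(Q,0).round(1),np.nanmax(Q,0).round(1))
E
```

```text
0.15 [141.6926335  608.38191706 241.00191372] [-3.77552616e-05  1.14123835e-01  9.93466354e-01 -5.93333283e-04] [-1.41020688  0.41174535 -0.01271634  1.59680807  0.00557768  1.13426343
 -0.0821746 ]
-506.6741557745948
[220. 261.] [ 196  237   38   65 1159] [118.8 559.6 221.1] [142.3 568.8 250. ]
[413. 261.] [ 400  237   37   66 1161] [141.1 649.7 221.2] [162.4 663.4 250. ]
```

View pics/w1.png

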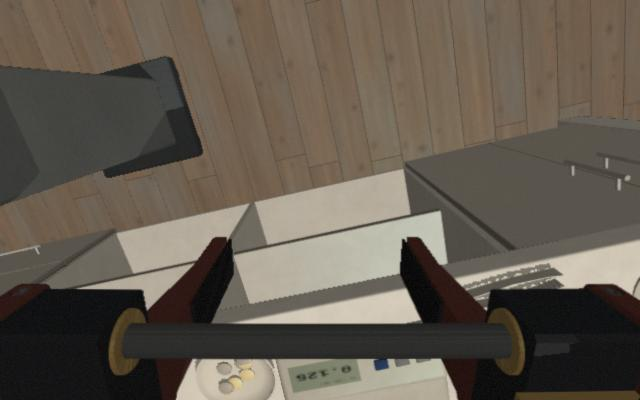

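The wrist picture has the fingers at the bottom, with image-down being +x. The rows need both keys, so I am resending the move.

Call:
send_rows(
  targets=[
    {"offset":[0.015,-0.02,0.02],"turn":0},
    {"offset":[0.024,-0.03,0.013],"turn":0},
    {"offset":[0.024,-0.03,0.013],"turn":0},
    {"offset":[0.024,-0.03,0.013],"turn":0},
    {"offset":[0.024,-0.03,0.013],"turn":0},
    {"offset":[0.024,-0.03,0.013],"turn":0},
    {"offset":[0.024,-0.03,0.013],"turn":0},
    {"offset":[0.024,-0.03,0.013],"turn":0},
    {"offset":[0.024,-0.03,0.013],"turn":0},
    {"offset":[0.024,-0.03,0.013],"turn":0},
    {"offset":[0.024,-0.03,0.013],"turn":0},
    {"offset":[0.024,-0.03,0.013],"turn":0},
  ],
)

```text
time: 1.2
eef_pos: [421.5, 256.9, 405.5]
ee_rot: [0.0, 0.114, 0.993, 0.0]
wrist_force: [1.3, 0.6, 0.1]
finger_gap: 87.9
grip_force: 0.0
```

Call:
send_rows(
  targets=[
    {"offset":[0.03,-0.02,0.01],"turn":0},
    {"offset":[0.03,-0.02,0.01],"turn":0.11},
    {"offset":[0.03,-0.02,0.01],"turn":0},
    {"offset":[0.03,-0.012,0.01],"turn":0},
    {"offset":[0.02,0,0],"turn":0},
    {"offset":[0,0,0],"turn":0},
    {"offset":[0,0,0],"turn":0},
    {"offset":[0,0,0],"turn":0},
  ],
)

```text
time: 1.87
eef_pos: [559.6, 187.4, 444.0]
ee_rot: [-0.001, 0.06, 0.998, -0.0]
wrist_force: [-0.7, -0.6, 0.6]
finger_gap: 87.9
grip_force: 0.0
```

```bash
python3 - <<'E'
from h import *
s=robot.read_state();print(s['time'],s['eef_pos'],s['ee_rot'],s['q'])
c=cam('wrist'); save(c,'w1.png'); np.savez('/tmp/w1',**c)
P=cloud(c); z=P[:,:,2]
m=((z>195)&(z<245)&(P[:,:,0]<700)).astype(np.uint8)
n,l,st,ce=cv2.connectedComponentsWithStats(m)
for i in range(1,n):
    if st[i,4]>30: 
        Q=P[l==i]; print(ce[i].round(),st[i],np.nanmin(Q,0).round(1),np.nanmax(Q,0).round(1))
E
```

```text
1.8667 [559.61494817 187.44710857 443.98060726] [-6.32407915e-04  5.98525727e-02  9.98207018e-01 -1.37983361e-04] [-0.69191238  0.26000206  0.38381897  1.36760857 -0.09669706  1.53360108
  1.13493195]
[329. 225.] [ 154  145  340  116 7658] [542.4 -14.9 195.2] [649.6 383.4 237. ]
[632. 237.] [623 230  17  17 177] [685.2 560.  195.1] [697.6 571.3 216.4]
```

View pics/w1.png

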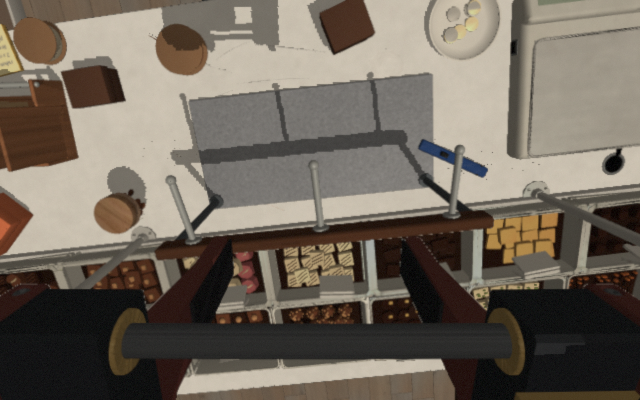

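The three peg balls are at (172,181), (314,165) and (460,150) and the crossbar runs from (160,250) to (490,218). The boxes are at (93,87) and (347,25).

```bash
python3 - <<'E'
from h import *
c=dict(np.load('/tmp/w1.npz'));P=cloud(c); z=P[:,:,2]
# bar front edge and pegs
m=(z>195)&(z<245)&(P[:,:,0]<700)
bar=m&(c['pixels'][:,:,0].astype(int)-c['pixels'][:,:,2]>25)&(np.abs(z-221)<5)
Q=P[bar]; r=cv2.minAreaRect(Q[:,:2].astype(np.float32)); print('bar',r)
peg=m&~(bar)&(P[:,:,0]<628)
n,l,st,ce=cv2.connectedComponentsWithStats(peg.astype(np.uint8))
for i in range(1,n):
    if st[i,4]<60: continue
    Q=P[l==i]; f=np.polyfit(Q[:,0],Q[:,1],1); g=np.polyfit(Q[:,0],Q[:,2],1)
    x0=Q[:,0].min()
    top=Q[Q[:,0]<x0+9]
    print(st[i,4],'x',Q[:,0].min(),Q[:,0].max(),'ball',top.mean(0).round(1),top[:,2].max(),'slopes',f[0],g[0],'y,z@585',np.polyval(f,585),np.polyval(g,585))
# plate corners
pl=(z>3)&(z<14)&(c['pixels'].max(2)<175)&(np.ptp(c['pixels'],axis=2)<25)
pl=cv2.morphologyEx(pl.astype(np.uint8),cv2.MORPH_OPEN,np.ones((5,5)))>0
n,l,st,ce=cv2.connectedComponentsWithStats(pl.astype(np.uint8)); i=1+st[1:,4].argmax()
print('plate',cv2.minAreaRect(P[l==i][:,:2].astype(np.float32)))
E
```

```text
bar ((639.6209106445312, 185.00997924804688), (396.7724609375, 15.795583724975586), 89.26123809814453)
538 x 546.8979970204889 627.7532004320041 ball [551.1 338.9 231.9] 236.98622351648208 slopes -0.014720113120780004 -0.2688258903199972 y,z@585 338.47610050433076 222.7455176486308
488 x 544.4938159862811 627.9494087039973 ball [548.8 186.  232.5] 235.03623552825576 slopes -0.015479713864270505 -0.27010957568798966 y,z@585 185.45588314306238 222.62747434389658
586 x 542.4236326126519 627.9711243423168 ball [546.8  31.9 232.2] 235.5988015967436 slopes -0.014408164534955425 -0.27657431146387346 y,z@585 31.335485083866047 221.76386896914627
plate ((560.2178344726562, 185.40399169921875), (399.9552307128906, 191.13589477539062), 89.2501449584961)
```

Call:
send_rows(
  targets=[
    {"offset":[-0.01,-0.038,0],"turn":0},
    {"offset":[-0.01,-0.038,0],"turn":0},
    {"offset":[-0.01,-0.038,0],"turn":0},
    {"offset":[-0.01,-0.038,0],"turn":0},
    {"offset":[-0.01,-0.038,0],"turn":0},
    {"offset":[-0.01,-0.038,0],"turn":0},
    {"offset":[-0.01,-0.038,0],"turn":0},
    {"offset":[-0.01,-0.038,-0.01],"turn":0},
    {"offset":[-0.01,-0.038,-0.01],"turn":0},
    {"offset":[0,-0.038,-0.014],"turn":0},
    {"offset":[0,-0.038,-0.01],"turn":0},
    {"offset":[0,-0.038,0],"turn":0},
  ],
)

```text
time: 2.92
eef_pos: [469.0, -269.0, 399.3]
ee_rot: [-0.0, 0.059, 0.998, 0.001]
wrist_force: [1.4, 0.8, -0.7]
finger_gap: 88.1
grip_force: 0.0
```

Call:
send_rows(
  targets=[
    {"offset":[0,-0.02,0],"turn":0},
    {"offset":[0,0,0],"turn":0},
    {"offset":[0,0,0],"turn":0},
    {"offset":[0,0,0],"turn":0},
  ],
)

```text
time: 3.25
eef_pos: [470.6, -287.3, 400.5]
ee_rot: [0.0, 0.059, 0.998, 0.001]
wrist_force: [0.6, 0.3, 0.9]
finger_gap: 87.7
grip_force: 0.0
```

```bash
python3 - <<'E'
from h import *
s=robot.read_state();print(s['time'],s['eef_pos'],s['ee_rot'],s['q'])
c=cam('wrist'); save(c,'w2.png'); np.savez('/tmp/w2',**c)
P=cloud(c); z=P[:,:,2]
m=((z>125)&(z<160)&(P[:,:,1]<-150)&(P[:,:,1]>-400)).astype(np.uint8)
n,l,st,ce=cv2.connectedComponentsWithStats(m)
for i in range(1,n):
    if st[i,4]>100: 
        Q=P[l==i]; r=cv2.minAreaRect(Q[:,:2].astype(np.float32)); print(ce[i].round(),st[i],np.nanmedian(Q,0).round(1),np.round(r[0],1),np.round(r[1],1),round(r[2],1))
E
```

```text
3.25 [ 470.58578225 -287.25856563  400.51604658] [1.31737999e-04 5.92201998e-02 9.98244712e-01 6.68074892e-04] [-0.12335015  0.21115373  0.72437974  1.56339986 -0.14222796  1.42098111
  2.06361813]
[302. 165.] [ 294  128   16   75 1018] [ 467.6 -303.3  142.6] [ 470.7 -303.6] [16.1 88.2] 85.0
[327. 165.] [320 129  14  75 983] [ 472.3 -273.9  142.7] [ 475.5 -274.4] [15.4 88.5] 83.9
[341. 168.] [339 135   6  69 370] [ 476.6 -256.9  137.1] [ 482.1 -256.7] [ 6.2 83.4] 84.2
[367. 168.] [364 135   8  69 416] [ 483.4 -225.5  137. ] [ 485.5 -225. ] [ 6.3 84. ] 84.2
[263. 170.] [259 136  10  69 422] [ 469.8 -351.3  137.1] [ 472.  -352.1] [ 6.4 83.2] 84.2
[289. 169.] [286 136   8  69 377] [ 473.6 -319.7  137.2] [ 475.5 -320.4] [ 6.2 83.7] 84.0
[315. 169.] [313 136   6  68 326] [ 475.7 -288.5  137.4] [ 478.3 -288.6] [ 5.9 82.7] 84.3
```

View pics/w2.png

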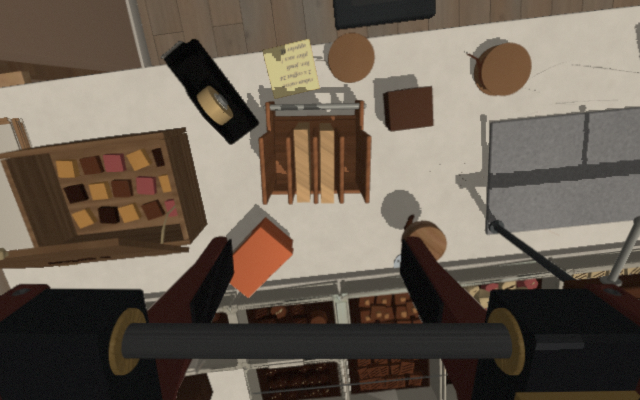

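The wrist view shows only two boards, at (302,165) and (327,165), with the other two bays empty, and the gift at (262,257). Checking clearance behind the rack while turning the closed gripper in line with the bays.

```bash
python3 - <<'E'
from h import *
c=dict(np.load('/tmp/w2.npz'));P=cloud(c)
x,y,z=P[...,0],P[...,1],P[...,2]
for a in range(530,680,15):
    m=(x>a)&(x<a+15)&(y>-400)&(y<-220); print(a,m.sum(),np.nanmax(z[m]) if m.any() else 0)
E
```

```text
530 141 72.67637313912144
545 418 2.425531991006551
560 850 53.768199173842845
575 1085 58.788428858043574
590 1044 56.913558886504575
605 1038 57.297462008719265
620 912 57.10210305603516
635 775 57.43669611270434
650 691 56.435777845543555
665 922 266.01819190317525
```

Call:
send_rows(
  targets=[
    {"offset":[0.01,-0.003,0],"turn":-0.12},
    {"offset":[0.01,-0.003,0],"turn":-0.12},
    {"offset":[0.01,-0.003,0],"turn":-0.12},
    {"offset":[0.01,-0.003,0],"turn":-0.12},
    {"offset":[0.01,-0.003,0],"turn":-0.12},
    {"offset":[0.01,-0.003,0],"turn":-0.12},
    {"offset":[0.01,-0.003,0],"turn":-0.12},
    {"offset":[0,-0.003,0],"turn":-0.12},
    {"offset":[0,0,0],"turn":-0.12},
    {"offset":[0,0,0],"turn":-0.12},
    {"offset":[0,0,0],"turn":-0.12},
    {"offset":[0,0,0],"turn":-0.12},
  ],
  jaw=0,
)

```text
time: 4.3
eef_pos: [541.1, -310.8, 400.6]
ee_rot: [-0.0, 0.704, 0.71, 0.001]
wrist_force: [-0.4, -0.3, -0.2]
finger_gap: 11.1
grip_force: 0.0
```

Call:
send_rows(
  targets=[
    {"offset":[0,0,0],"turn":-0.115},
    {"offset":[0,0,0],"turn":0},
    {"offset":[0,0,0],"turn":0},
    {"offset":[0,0,0],"turn":0},
  ],
)

```text
time: 4.63
eef_pos: [540.7, -311.9, 400.6]
ee_rot: [-0.0, 0.741, 0.671, 0.0]
wrist_force: [-0.3, 0.1, -0.1]
finger_gap: 0.4
grip_force: 0.0
```

Call:
send_rows(
  targets=[
    {"offset":[0,0.001,-0.04],"turn":0},
    {"offset":[0,0,-0.04],"turn":0},
    {"offset":[0,0,-0.04],"turn":0},
    {"offset":[0,0,-0.04],"turn":0},
    {"offset":[0,0,-0.04],"turn":0},
    {"offset":[0,0,-0.03],"turn":0},
    {"offset":[0,0,-0.02],"turn":0},
    {"offset":[0,0,0],"turn":0},
    {"offset":[0,0,0],"turn":0},
  ],
)

```text
time: 5.38
eef_pos: [540.1, -311.6, 150.3]
ee_rot: [-0.001, 0.742, 0.67, -0.0]
wrist_force: [0.8, 0.3, 1.3]
finger_gap: 0.4
grip_force: 0.0
```

Call:
send_rows(
  targets=[
    {"offset":[-0.005,0.0005,0],"turn":0},
    {"offset":[-0.005,0.0005,0],"turn":0},
    {"offset":[-0.004,0.0004,0],"turn":0},
    {"offset":[-0.004,0.0004,0],"turn":0},
    {"offset":[-0.004,0.0004,0],"turn":0},
    {"offset":[-0.004,0.0004,0],"turn":0},
    {"offset":[0,0,0],"turn":0},
  ],
)

```text
time: 5.97
eef_pos: [513.5, -309.4, 150.8]
ee_rot: [-0.0, 0.743, 0.669, 0.0]
wrist_force: [-0.1, -0.4, 0.2]
finger_gap: 0.3
grip_force: 0.0
```

```bash
cat >> h.py <<'E'
def boards(c,zlo=125,zhi=175):
    P=cloud(c); z=P[:,:,2]; p=c['pixels'].astype(int)
    m=((z>zlo)&(z<zhi)&(P[:,:,1]<-150)&(P[:,:,1]>-400)&(P[:,:,0]<560)&(p[:,:,0]>150)).astype(np.uint8)
    n,l,st,ce=cv2.connectedComponentsWithStats(m)
    for i in range(1,n):
        if st[i,4]>25:
            Q=P[l==i]; print(ce[i].round(),st[i,4],np.nanmin(Q,0).round(1),np.nanmax(Q,0).round(1))
E
python3 - <<'E'
from h import *
c=cam('wrist'); save(c,'w3.png'); boards(c)
E
```

```text
[137. 200.] 146 [ 431.5 -272.1  141.4] [ 439.3 -262.3  144.2]
[161. 207.] 419 [ 436.2 -277.8  140.9] [ 453.2 -263.6  144.3]
[211. 207.] 1676 [ 450.2 -281.4  140.6] [ 486.4 -264.9  144.6]
[249. 207.] 416 [ 477.4 -282.1  140.4] [ 494.4 -267.9  144.5]
[267. 206.] 100 [ 487.6 -282.5  141.1] [ 500.5 -269.1  144.2]
[297. 208.] 1382 [ 492.7 -285.9  140.6] [ 519.2 -269.3  145. ]
[126. 251.] 27 [ 418.  -293.8  137.6] [ 422.9 -291.7  140.1]
[180. 271.] 101 [ 437.1 -306.9  140.2] [ 452.4 -303.1  143.9]
```

View pics/w3.png

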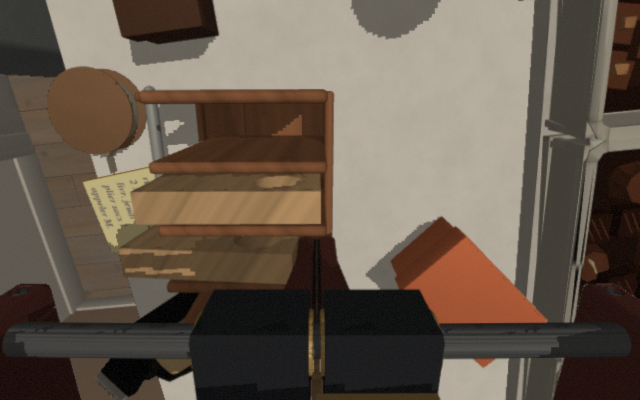

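The closed fingers at (318,270) are behind board A (270,255), which has started forward compared with board B (230,205). I'll keep drawing it.

Call:
send_rows(
  targets=[
    {"offset":[-0.004,0.0004,0],"turn":0},
    {"offset":[-0.004,0.0004,0],"turn":0},
    {"offset":[-0.004,0.0004,0],"turn":0},
    {"offset":[0,0,0],"turn":0},
    {"offset":[0,0,0],"turn":0},
  ],
)

```text
time: 6.43
eef_pos: [502.1, -308.2, 150.5]
ee_rot: [-0.0, 0.743, 0.669, 0.0]
wrist_force: [-0.2, 0.4, -0.9]
finger_gap: 0.5
grip_force: 0.0
```

```bash
python3 - <<'E'
from h import *
c=cam('wrist'); boards(c,100,190)
E
```

```text
[299. 181.] 72 [ 494.3 -273.6  110.1] [ 500.4 -268.9  113.3]
[161. 200.] 178 [ 431.2 -271.6  141.3] [ 439.2 -261.6  144.2]
[184. 208.] 477 [ 435.8 -278.   140.9] [ 453.6 -263.8  144.5]
[245. 207.] 2239 [ 450.4 -282.2  140.7] [ 495.9 -264.8  144.6]
[291. 207.] 176 [ 487.2 -282.5  140.8] [ 500.9 -269.3  144. ]
[322. 209.] 1430 [ 492.7 -286.2  140.3] [ 519.7 -269.4  144.8]
[194. 214.] 27 [ 444.8 -278.3  141.6] [ 451.1 -271.   143.4]
```

Call:
send_rows(
  targets=[
    {"offset":[-0.004,0.0004,0],"turn":0},
    {"offset":[-0.003,0.0004,0],"turn":0},
    {"offset":[0,0,0],"turn":0},
    {"offset":[0,0,0],"turn":0},
    {"offset":[0.01,-0.001,0],"turn":0},
    {"offset":[0,0,0.03],"turn":0},
    {"offset":[0,0,0.04],"turn":0},
    {"offset":[0,0,0.04],"turn":0.12},
    {"offset":[0,0,0.04],"turn":0.12},
    {"offset":[0,0,0.04],"turn":0.12},
    {"offset":[0,0,0.03],"turn":0.12},
    {"offset":[0,0,0],"turn":0.12},
  ],
)

```text
time: 7.48
eef_pos: [507.4, -310.2, 377.4]
ee_rot: [0.005, 0.51, 0.86, 0.0]
wrist_force: [0.2, -0.9, -0.0]
finger_gap: 0.5
grip_force: 0.0
```

Call:
send_rows(
  targets=[
    {"offset":[0,0,0],"turn":0.12},
    {"offset":[0,0,0],"turn":0.12},
    {"offset":[0,0,0],"turn":0.12},
    {"offset":[0,0,0],"turn":0.12},
    {"offset":[0,0,0],"turn":0.12},
    {"offset":[0,0,0],"turn":0.12},
    {"offset":[0,0,0],"turn":0.12},
    {"offset":[0,0,0],"turn":0.12},
    {"offset":[0,0,0],"turn":0},
    {"offset":[0,0,0],"turn":0},
  ],
  jaw=0.45,
)

```text
time: 8.32
eef_pos: [505.8, -308.5, 370.7]
ee_rot: [0.0, 0.06, 0.998, 0.0]
wrist_force: [-0.1, -0.2, -0.2]
finger_gap: 39.6
grip_force: 0.0
```

```bash
python3 - <<'E'
from h import *
s=robot.read_state();print(s['time'],s['eef_pos'],s['ee_rot'])
c=cam('wrist'); np.savez('/tmp/w4',**c); save(c,'w4.png'); boards(c,100,190)
P=cloud(c)
Q=P.reshape(-1,3); e=np.array([.9947,-.103]); f=np.array([.103,.9947])
d=Q[:,:2]-[470.7,-303.6]; u=d@e; w=d@f
ok=(np.abs(w)<11)&(u>-110)&(u<60)&(Q[:,2]>60)
for a in range(-110,60,8):
    m=ok&(u>=a)&(u<a+8)
    if m.sum()>3: 
        zz=Q[m,2]; t=zz.max(); mm=m&(Q[:,2]>t-6); print(a+4,m.sum(),t.round(1),'w',w[mm].min().round(1),w[mm].max().round(1))
E
```

```text
8.3167 [ 505.78791314 -308.48643821  370.68463963] [1.71442434e-04 5.95552256e-02 9.98224997e-01 1.32737051e-05]
[317.  54.] 63 [ 380.4 -302.8  117.8] [ 391.6 -287.7  123. ]
[317.  65.] 80 [ 389.4 -299.   121.5] [ 402.6 -289.7  129.6]
[316. 107.] 571 [ 403.9 -310.   128.2] [ 461.6 -290.8  155.4]
[344. 138.] 1190 [ 431.5 -286.3  128.1] [ 519.9 -262.7  145.5]
-90 58 120.8 w -8.6 6.4
-82 123 125.9 w -8.6 7.4
-74 116 129.0 w -7.7 7.3
-66 123 132.5 w -7.8 7.1
-58 118 135.5 w -7.9 7.0
-50 119 139.9 w -8.0 6.9
-42 120 142.9 w -8.1 6.7
-34 120 145.9 w -8.2 6.6
-26 126 149.7 w -8.3 7.4
-18 127 153.3 w -8.4 7.3
-10 120 155.4 w -8.5 7.2
-2 81 146.9 w -7.8 7.3
6 2378 450.6 w -11.0 11.0
14 1132 451.1 w -11.0 10.9
22 54 93.0 w -8.1 6.7
30 36 72.9 w -7.4 7.0
46 35 72.0 w -10.5 10.8
54 65 74.2 w -10.6 10.7
```

Call:
send_rows(
  targets=[
    {"offset":[-0.033,0.0037,-0.005],"turn":0.016},
    {"offset":[-0.033,0.0037,-0.01],"turn":0},
    {"offset":[-0.0328,0.0035,-0.01],"turn":0},
    {"offset":[0,0,-0.036],"turn":0},
    {"offset":[0,0,-0.036],"turn":0},
    {"offset":[0,0,-0.036],"turn":0},
    {"offset":[0,0,-0.036],"turn":0},
    {"offset":[0,0,-0.03],"turn":0},
    {"offset":[0,0,-0.03],"turn":0},
    {"offset":[0,0,-0.0197],"turn":0},
    {"offset":[0,0,0],"turn":0},
    {"offset":[0,0,0],"turn":0},
  ],
)

```text
time: 9.37
eef_pos: [406.2, -297.6, 121.5]
ee_rot: [-0.001, 0.051, 0.999, 0.0]
wrist_force: [0.0, -0.1, 0.2]
finger_gap: 39.5
grip_force: 0.0
```

Call:
send_rows(
  targets=[
    {"offset":[0,0,0],"turn":0},
    {"offset":[0,0,0],"turn":0},
    {"offset":[0,0,0],"turn":0},
    {"offset":[0,0,0],"turn":0},
    {"offset":[0,0,0],"turn":0},
    {"offset":[0,0,0],"turn":0},
  ],
  jaw=0,
)

```text
time: 9.87
eef_pos: [407.2, -297.7, 122.8]
ee_rot: [0.001, 0.05, 0.999, -0.0]
wrist_force: [-1.7, 0.8, 7.2]
finger_gap: 15.4
grip_force: 30.0
```

Call:
send_rows(
  targets=[
    {"offset":[0,0,0.01],"turn":0},
    {"offset":[0,0,0.015],"turn":0},
    {"offset":[0,0,0.02],"turn":0},
    {"offset":[0,0,0.025],"turn":0},
    {"offset":[0,0,0.03],"turn":0},
    {"offset":[0,0,0.03],"turn":0},
    {"offset":[0,0,0.03],"turn":0},
    {"offset":[0,0,0.03],"turn":0},
    {"offset":[0,0,0.03],"turn":0},
    {"offset":[0,0,0.025],"turn":0},
    {"offset":[0,0,0.012],"turn":0},
    {"offset":[0,0,0],"turn":0},
  ],
)

```text
time: 10.87
eef_pos: [406.8, -298.3, 382.0]
ee_rot: [0.002, 0.05, 0.999, -0.001]
wrist_force: [1.0, -0.7, -2.2]
finger_gap: 16.0
grip_force: 30.0
```

```bash
python3 - <<'E'
from h import *
s=robot.read_state();print(s['time'],s['eef_pos'],s['ee_rot'],s['wrist_force'],s['finger_gap'])
c=cam('scene'); np.savez('/tmp/s4',**c)
P=cloud(c); T=s['eef_pos']
from numpy import linalg
K=np.array([[c['fx'],0,c['cx']],[0,c['fy'],c['cy']],[0,0,1]])
M=c['camera_from_world']
uv=cv2.projectPoints(T[None],cv2.Rodrigues(M[:3,:3])[0],M[:3,3],K,np.array([c['k1'],0,0,0.]))[0].ravel(); print(uv)
u,v=uv.astype(int)
crop=c['pixels'][max(0,v-70):v+90,max(0,u-80):u+120]
cv2.imwrite('pics/s4.png',cv2.resize(crop,None,fx=3.5,fy=3.5)[:,:,::-1]); print(crop.shape)
E
```

```text
10.8667 [ 406.79615811 -298.33055893  381.95667865] [ 2.20318214e-03  4.99863791e-02  9.98747297e-01 -5.87520794e-04] [ 1.03979931 -0.6667617  -2.2330714 ] 15.95294495635341
[335.11519985 192.52856558]
(160, 200, 3)
```

View pics/s4.png

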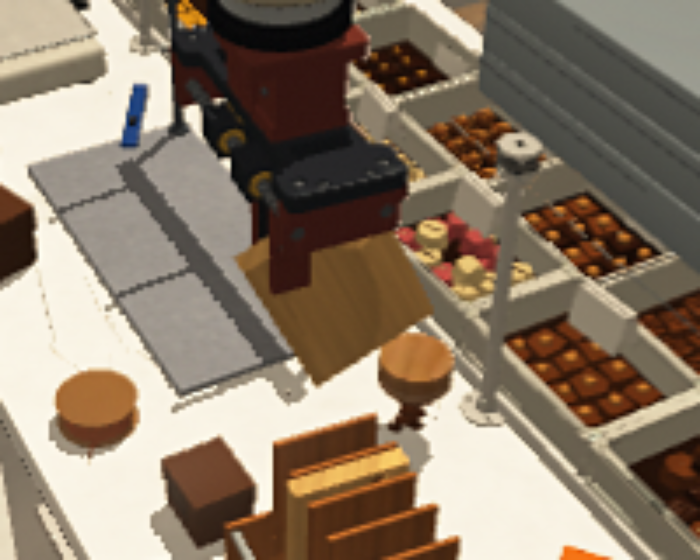

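The crop shows the board held, with its front-top corner at (237,258), back edge at (432,312) and lowest corner at (318,383). I can't see the hole in it, so I'll check with depth.

```bash
python3 - <<'E'
from h import *
c=dict(np.load('/tmp/s4.npz')); P=cloud(c); T=np.array([406.8,-298.3,382.])
e=np.array([.9947,-.103]); f=np.array([.103,.9947])
d=P[:,:,:2]-T[:2]; u=d@e; w=d@f; z=P[:,:,2]-T[2]
m=(np.abs(u)<110)&(np.abs(w+8)<8)&(z>-130)&(z<50)&(c['pixels'][:,:,0].astype(int)-c['pixels'][:,:,2]>35)
img=np.zeros((90,100),int)
for a,b in zip(u[m],z[m]): img[int((50-b)/2.2),int((a+60)/2.0) if a+60>=0 and a+60<200 else 0]+=1
for r in img: 
    print(''.join('#' if x else '.' for x in r))
E
```

```text
....................................................................................................
....................................................................................................
....................................................................................................
....................................................................................................
....................................................................................................
.......................#............................................................................
....................................................................................................
........................#...........................................................................
.......................#............................................................................
.......................#............................................................................
.......................#..................................................................
[... 7289 characters left out ...]
..............................................................................................
....................................................................................................
....................................................................................................
....................................................................................................
....................................................................................................
....................................................................................................
....................................................................................................
```

Board A is held with a lean of about 0.44, and its hole sits about (+40 along, +8.5 up) from the TCP, hidden by the gripper body. Carrying it to peg 2.

Call:
send_rows(
  targets=[
    {"offset":[0.002,0.02,0],"turn":0},
    {"offset":[0.005,0.034,0],"turn":-0.06},
    {"offset":[0.005,0.034,0],"turn":-0.08},
    {"offset":[0.005,0.034,0],"turn":-0.08},
    {"offset":[0.005,0.034,0],"turn":-0.08},
    {"offset":[0.005,0.034,0],"turn":-0.08},
    {"offset":[0.005,0.034,0],"turn":-0.08},
    {"offset":[0.005,0.034,0],"turn":-0.08},
    {"offset":[0.005,0.034,0],"turn":-0.08},
    {"offset":[0.005,0.034,0],"turn":-0.08},
    {"offset":[0.005,0.034,0],"turn":-0.08},
    {"offset":[0.005,0.034,0],"turn":-0.08},
  ],
)

```text
time: 11.92
eef_pos: [462.7, 97.8, 377.3]
ee_rot: [-0.001, 0.463, 0.886, -0.001]
wrist_force: [0.9, -0.3, -1.0]
finger_gap: 15.6
grip_force: 30.0
```

Call:
send_rows(
  targets=[
    {"offset":[0.005,0.034,0],"turn":-0.08},
    {"offset":[0.005,0.034,0],"turn":-0.08},
    {"offset":[0.005,0.034,0],"turn":-0.08},
    {"offset":[0.005,0.034,-0.01],"turn":-0.08},
    {"offset":[0.005,0.034,-0.01],"turn":-0.08},
    {"offset":[0.005,0.034,-0.01],"turn":-0.08},
    {"offset":[0.005,0.034,-0.01],"turn":-0.08},
    {"offset":[0,0.025,0],"turn":-0.065},
    {"offset":[0,0.018,0],"turn":0},
    {"offset":[0,0,0],"turn":0},
    {"offset":[0,0,0],"turn":0},
    {"offset":[0,0,0],"turn":0},
  ],
)

```text
time: 12.92
eef_pos: [498.5, 376.1, 337.6]
ee_rot: [0.0, 0.712, 0.702, -0.001]
wrist_force: [-0.1, -0.8, -1.8]
finger_gap: 15.7
grip_force: 30.0
```

```bash
python3 - <<'E'
from h import *
s=robot.read_state();print(s['time'],s['eef_pos'],s['ee_rot'],s['wrist_force'],s['q'])
c=cam('wrist'); save(c,'w5.png'); np.savez('/tmp/w5',**c)
E
```

```text
12.9167 [498.54062686 376.14511651 337.62447541] [ 3.73713882e-04  7.12155486e-01  7.02020705e-01 -1.16320911e-03] [-0.12547804 -0.78063897 -1.7585972 ] [-0.88637454  0.3516297   0.22491732  1.47060522 -0.0781588   1.33047746
 -0.67032276]
```

View pics/w5.png

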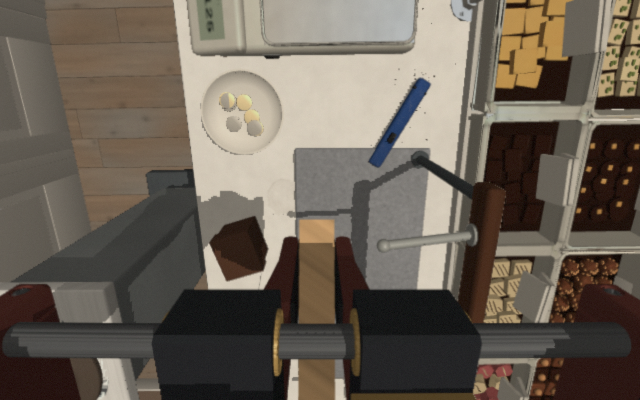

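The wrist view shows the board (318,240) held squarely between the fingers and peg 2's ball at (383,246). Descending in front of the peg.

Call:
send_rows(
  targets=[
    {"offset":[0.004,0.0005,-0.02],"turn":0},
    {"offset":[0.004,0.0005,-0.025],"turn":0},
    {"offset":[0.004,0.0005,-0.025],"turn":0},
    {"offset":[0.005,0.0005,-0.02],"turn":0},
    {"offset":[0.005,0.0005,-0.012],"turn":0},
    {"offset":[0.004,0.0004,-0.007],"turn":0},
    {"offset":[0,0,0],"turn":0},
    {"offset":[0,0,0],"turn":0},
    {"offset":[0,0,0],"turn":0},
  ],
)

```text
time: 13.72
eef_pos: [525.1, 380.6, 231.2]
ee_rot: [0.0, 0.712, 0.702, 0.001]
wrist_force: [-0.5, -0.4, -1.4]
finger_gap: 15.6
grip_force: 30.0
```

```bash
python3 - <<'E'
from h import *
s=robot.read_state();print(s['time'],s['eef_pos'],s['wrist_force'],s['torque'])
c=cam('wrist'); np.savez('/tmp/w6',**c)
P=cloud(c);x,y,z=P[...,0],P[...,1],P[...,2]
m=(x>535)&(x<625)&(abs(y-338)<15)&(z>200)&(z<245)
Q=P[m]; print(m.sum(),Q.min(0),Q.max(0)); b=Q[Q[:,0]<Q[:,0].min()+9]; print(b.mean(0))
c=cam('scene'); np.savez('/tmp/s6',**c); P=cloud(c)
px=c['pixels'][120:240,230:400]; cv2.imwrite('pics/s6.png',cv2.resize(px,None,fx=4.5,fy=4.5,interpolation=cv2.INTER_CUBIC)[:,:,::-1])
E
```

```text
13.7167 [525.0599741  380.62449843 231.2469214 ] [-0.49783802 -0.35000944 -1.42874379] [ 0.0373049   0.04573158 -0.01173604]
265 [609.38790601 339.57862352 207.60618084] [624.91412341 344.69884309 217.41457165]
[614.23693347 343.20172427 213.70565969]
```

View pics/s6.png

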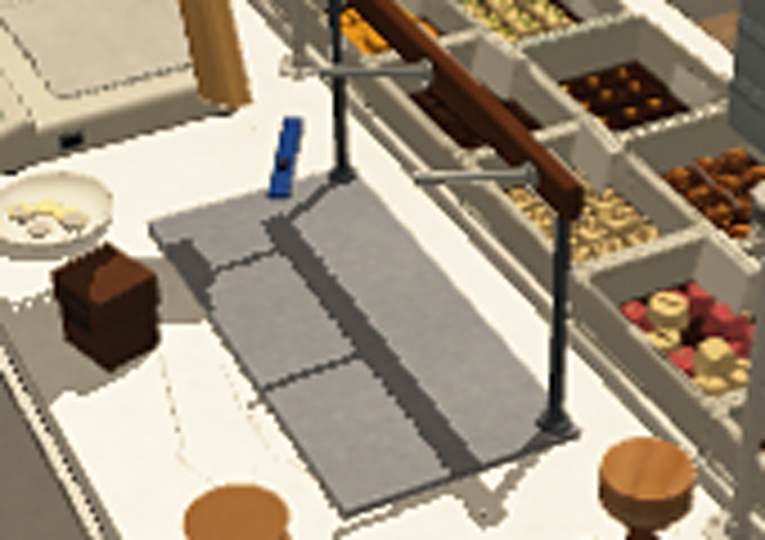

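This crop only catches the board's tip at (215,50). I'll check the hole numerically from depth.

```bash
cat > bm.py <<'E'
from h import *
def bmap(c,T,mirror=1):
    """ascii map of board plane (y rel TCP, z rel TCP)"""
    P=cloud(c)-T; x,y,z=P[...,0],P[...,1],P[...,2]
    m=(np.abs(x+8)<7)&(y>-110)&(y<50)&(z>-125)&(z<50)&(c['pixels'][:,:,0].astype(int)-c['pixels'][:,:,2]>30)
    g=np.zeros((50,46),int)
    for a,b in zip(y[m],z[m]): g[int((50-b)/3.5),int((50-a)/3.5)]+=1
    for i,r in enumerate(g): print('%5.0f '%(50-3.5*i)+''.join('#' if k else '.' for k in r))
E
python3 - <<'E'
from bm import *
bmap(dict(np.load('/tmp/s6.npz')),np.array([525.1,380.6,231.2]))
E
```

```text
50 ..............................................
   46 ..............................................
   43 .................##...........................
   40 ..............................................
   36 ................#.............#...............
   32 .............................#.#..............
   29 .........................#...##...............
   26 ........................#.#...##.#............
   22 ..................#.........#..#..............
   18 ..................#.#..#.......##.............
   15 .................#....#.........#.............
   12 .................##.#.##......#.#.............
    8 ..................##..##......#####...........
    4 .................#.....#......#...##..........
    1 .................#.#.###......#.#.##..........
   -2 ..................#.....##....##..##..........
   -6 .................##..###.###......###.........
  -10 ..................#.#........#.#..#.#.........
  -13 ................#.#...#...#.#..##.####........
  -16 ................#...#..#...#.##.#...#.#.......
  -20 .................##.#.....#........##
[... 846 characters left out ...]
.#.#.......
  -80 ...................#..#..#.#...##.............
  -83 .....................#........#.#.............
  -86 ..................#...#.#.#.......#...........
  -90 .....................#..#..#..#...............
  -94 .................#.........#..................
  -97 ....................#.........................
 -100 ......................#.......................
 -104 ...................#..#.......................
 -108 ..............................................
 -111 ..............................................
 -114 ..............................................
 -118 ..............................................
 -122 ..............................................
```

```bash
python3 - <<'E'
from bm import *
c=dict(np.load('/tmp/s6.npz'));P=cloud(c);x,y,z=P[...,0],P[...,1],P[...,2]
for y0 in (31.6,186,339):
    m=(x>535)&(x<600)&(abs(y-y0)<15)&(z>205)&(z<245)
    Q=P[m]
    if len(Q)<5: print('few');continue
    b=Q[Q[:,0]<Q[:,0].min()+10]; r=Q[(Q[:,0]>565)]; print(len(Q),Q.min(0).round(1),b.mean(0).round(1),r[:,1].mean().round(1),np.polyval(np.polyfit(r[:,0],r[:,2],1),585).round(1))
T=np.array([525.1,380.6,231.2]);R=P-T
p=c['pixels'].astype(int)
m=(np.abs(R[...,0]+8)<7)&(R[...,1]>-110)&(R[...,1]<50)&(R[...,2]>-125)&(R[...,2]<30)&(p[...,0]-p[...,2]>30)
r=cv2.minAreaRect(R[m][:,1:].astype(np.float32)); print(r, cv2.boxPoints(r).round(1).tolist())
E
```

```text
55 [540.3  21.4 212.5] [544.4  25.4 232. ] 25.0 220.8
37 [543.3 174.5 215.1] [547.8 181.8 231. ] 179.6 221.4
33 [544.5 330.9 216.8] [549.7 336.9 231.8] 335.2 221.9
((-39.38579559326172, -35.01275634765625), (120.4942398071289, 98.4554214477539), 66.79695129394531) [[-108.4000015258789, -71.0], [-17.899999618530273, -109.80000305175781], [29.600000381469727, 1.0], [-60.900001525878906, 39.79999923706055]]
```

Call:
send_rows(
  targets=[
    {"offset":[0,-0.001,-0.0025],"turn":0},
    {"offset":[0.006,0,-0.0015],"turn":0},
    {"offset":[0.006,0,-0.0016],"turn":0},
    {"offset":[0.006,0,-0.0016],"turn":0},
    {"offset":[0.006,0,-0.0016],"turn":0},
    {"offset":[0.006,0,-0.0016],"turn":0},
    {"offset":[0,0,0],"turn":0},
    {"offset":[0,0,0],"turn":0},
  ],
)

```text
time: 14.48
eef_pos: [554.9, 379.1, 218.9]
ee_rot: [0.0, 0.712, 0.702, -0.0]
wrist_force: [-0.0, 0.3, -1.6]
finger_gap: 16.2
grip_force: 30.0
```

```bash
python3 - <<'E'
from bm import *
s=robot.read_state();print(s['time'],s['eef_pos'],s['wrist_force'],s['torque'],s['finger_gap'])
c=cam('scene'); px=c['pixels'][70:200,240:400]; cv2.imwrite('pics/s7.png',cv2.resize(px,None,fx=4.5,fy=4.5,interpolation=cv2.INTER_CUBIC)[:,:,::-1])
E
```

```text
14.4833 [554.94945685 379.06776553 218.92857455] [-0.04675525  0.32923506 -1.60798925] [-0.01178416  0.04321049 -0.00257248] 16.2294067890547
```

View pics/s7.png

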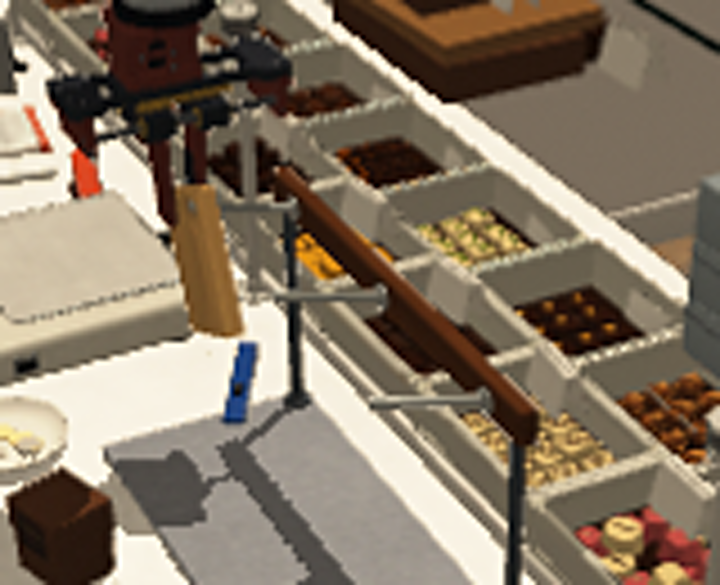

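The ball shows through the hole at (192,205) and there is no contact force. Sliding on along the peg, then lowering slowly.

Call:
send_rows(
  targets=[
    {"offset":[0.006,0,-0.0016],"turn":0},
    {"offset":[0.006,0,-0.0016],"turn":0},
    {"offset":[0.006,0,-0.0016],"turn":0},
    {"offset":[0.006,0,-0.0016],"turn":0},
    {"offset":[0.006,0,-0.0016],"turn":0},
    {"offset":[0.003,0,-0.001],"turn":0},
    {"offset":[0,0,-0.002],"turn":0},
    {"offset":[0,0,-0.002],"turn":0},
    {"offset":[0,0,-0.001],"turn":0},
    {"offset":[0,0,0],"turn":0},
    {"offset":[0,0,0],"turn":0},
  ],
)

```text
time: 15.45
eef_pos: [587.7, 379.6, 205.9]
ee_rot: [0.0, 0.712, 0.702, 0.001]
wrist_force: [1.3, 1.4, 0.9]
finger_gap: 15.9
grip_force: 30.0
```

Call:
send_rows(
  targets=[
    {"offset":[0,0,-0.001],"turn":0},
    {"offset":[0,0,-0.001],"turn":0},
    {"offset":[0,0,0],"turn":0},
    {"offset":[0,0,0],"turn":0},
  ],
)

```text
time: 15.78
eef_pos: [588.1, 379.8, 205.1]
ee_rot: [0.0, 0.712, 0.702, 0.001]
wrist_force: [-0.0, -0.5, 8.5]
finger_gap: 15.6
grip_force: 30.0
```

Call:
send_rows(
  targets=[
    {"offset":[0,0,0.001],"turn":0},
    {"offset":[0,0,0],"turn":0},
    {"offset":[0,0,0],"turn":0},
  ],
)

```text
time: 16.03
eef_pos: [587.9, 379.8, 205.2]
ee_rot: [0.0, 0.712, 0.702, 0.001]
wrist_force: [2.3, 0.9, 5.1]
finger_gap: 15.9
grip_force: 30.0
```

Call:
send_rows(
  targets=[
    {"offset":[0,0,0],"turn":0},
    {"offset":[0,0,0],"turn":0},
    {"offset":[0,0,0],"turn":0},
    {"offset":[0,0,0],"turn":0},
    {"offset":[0,0,0],"turn":0},
    {"offset":[0,0,0],"turn":0},
    {"offset":[0,0,0],"turn":0},
    {"offset":[0,0,0],"turn":0},
    {"offset":[0,0,0],"turn":0},
    {"offset":[0,0,0],"turn":0},
  ],
  jaw=0.3,
)

```text
time: 16.87
eef_pos: [587.5, 379.4, 204.4]
ee_rot: [0.0, 0.712, 0.702, -0.0]
wrist_force: [-1.2, 0.0, 0.3]
finger_gap: 26.2
grip_force: 0.0
```

```bash
python3 - <<'E'
from bm import *
s=robot.read_state();print(s['time'],s['eef_pos'],s['wrist_force'],s['finger_gap'])
c=cam('scene'); P=cloud(c);R=P-s['eef_pos'];p=c['pixels'].astype(int)
m=(np.abs(R[...,0]+8)<12)&(R[...,1]>-120)&(R[...,1]<60)&(R[...,2]>-135)&(R[...,2]<30)&(p[...,0]-p[...,2]>30)
r=cv2.minAreaRect(R[m][:,1:].astype(np.float32)); print(r, cv2.boxPoints(r).round(1).tolist(), np.percentile(R[m][:,0],[5,50,95]))
E
```

```text
16.8667 [587.53168909 379.41036776 204.40863096] [-1.20050066  0.02607983  0.28640178] 26.201376595270084
((-41.76109313964844, -34.60639953613281), (112.03123474121094, 94.9946517944336), 62.61213302612305) [[-109.69999694824219, -62.5], [-25.399999618530273, -106.19999694824219], [26.200000762939453, -6.699999809265137], [-58.20000076293945, 37.0]] [-19.09323494 -12.9163122   -0.91866455]
```

Call:
send_rows(
  targets=[
    {"offset":[0,0,0],"turn":0},
    {"offset":[0,0,0],"turn":0},
    {"offset":[0,0,0.005],"turn":0},
    {"offset":[0,0,0.01],"turn":0},
    {"offset":[0,0,0.015],"turn":0},
    {"offset":[0,0,0.03],"turn":0},
    {"offset":[0,0,0.04],"turn":0},
    {"offset":[0,0,0.04],"turn":0},
    {"offset":[0,0,0.04],"turn":0},
    {"offset":[0,0,0],"turn":0},
    {"offset":[0,0,0],"turn":0},
  ],
  jaw=0.42,
)

```text
time: 17.83
eef_pos: [588.4, 379.6, 388.8]
ee_rot: [0.001, 0.712, 0.702, 0.003]
wrist_force: [-0.7, -0.6, -0.7]
finger_gap: 36.8
grip_force: 0.0
```

```bash
python3 - <<'E'
from bm import *
s=robot.read_state();print(s['time'],s['eef_pos'],s['wrist_force'],s['finger_gap'],s['ee_rot'])
c=cam('scene'); P=cloud(c);R=P-np.array([587.5,379.4,204.4]);p=c['pixels'].astype(int)
m=(np.abs(R[...,0]+8)<20)&(R[...,1]>-120)&(R[...,1]<60)&(R[...,2]>-135)&(R[...,2]<40)&(p[...,0]-p[...,2]>30)
r=cv2.minAreaRect(R[m][:,1:].astype(np.float32)); print(r, cv2.boxPoints(r).round(1).tolist(), np.percentile(R[m][:,0],[5,50,95]))
c=cam('wrist'); P=cloud(c);p=c['pixels'].astype(int);x,y,z=P[...,0],P[...,1],P[...,2]
m=(x>540)&(x<625)&(y>250)&(y<450)&(z>120)&(z<300)&(p[...,0]-p[...,2]>30)
Q=P[m]; print(m.sum(),Q.min(0),Q.max(0))
E
```

```text
17.8333 [588.44694606 379.62487965 388.75235181] [-0.72106635 -0.63701507 -0.72262119] 36.83769953911035 [5.23786137e-04 7.11946754e-01 7.02225279e-01 3.34706516e-03]
((-41.982398986816406, -34.535789489746094), (113.94775390625, 94.93193817138672), 63.411460876464844) [[-109.9000015258789, -64.19999694824219], [-25.0, -106.69999694824219], [26.0, -4.800000190734863], [-58.900001525878906, 37.70000076293945]] [-21.80701986 -12.95701027  -0.36071024]
2259 [565.58910852 279.18770112 120.07649811] [598.40387111 405.86093596 238.56077263]
```

Board A hangs on peg 2 and is still. Back to the rack for board B.

Call:
send_rows(
  targets=[
    {"offset":[-0.003,-0.039,0],"turn":-0.09},
    {"offset":[-0.003,-0.039,0],"turn":0},
    {"offset":[-0.003,-0.039,0],"turn":0},
    {"offset":[-0.003,-0.039,0],"turn":0},
    {"offset":[-0.003,-0.039,0],"turn":0},
    {"offset":[-0.003,-0.039,0],"turn":0},
    {"offset":[-0.003,-0.039,0],"turn":0},
    {"offset":[-0.003,-0.039,0],"turn":0},
    {"offset":[-0.003,-0.039,0],"turn":0},
    {"offset":[-0.003,-0.039,0],"turn":0},
    {"offset":[-0.003,-0.039,0],"turn":0},
    {"offset":[-0.003,-0.039,0],"turn":0},
  ],
  jaw=0,
)

```text
time: 18.93
eef_pos: [550.3, -90.2, 383.0]
ee_rot: [-0.001, 0.743, 0.67, -0.001]
wrist_force: [-0.5, 0.9, 0.3]
finger_gap: 0.6
grip_force: 0.0
```

Call:
send_rows(
  targets=[
    {"offset":[-0.003,-0.039,0],"turn":0},
    {"offset":[-0.003,-0.039,0],"turn":0},
    {"offset":[-0.002,-0.039,0],"turn":0},
    {"offset":[0,-0.039,0],"turn":0},
    {"offset":[0,-0.034,0],"turn":0},
    {"offset":[0,0,0],"turn":0},
    {"offset":[0,0,0],"turn":0},
    {"offset":[0,0,0],"turn":0},
  ],
)

```text
time: 19.6
eef_pos: [543.4, -277.7, 383.0]
ee_rot: [-0.001, 0.743, 0.67, -0.0]
wrist_force: [0.4, 0.4, 0.3]
finger_gap: 0.2
grip_force: 0.0
```

Call:
send_rows(
  targets=[
    {"offset":[0,-0.0015,-0.04],"turn":0},
    {"offset":[0,0,-0.04],"turn":0},
    {"offset":[0,0,-0.04],"turn":0},
    {"offset":[0,0,-0.04],"turn":0},
    {"offset":[0,0,-0.035],"turn":0},
    {"offset":[0,0,-0.025],"turn":0},
    {"offset":[0,0,-0.012],"turn":0},
    {"offset":[0,0,0],"turn":0},
    {"offset":[0,0,0],"turn":0},
    {"offset":[0,0,0],"turn":0},
  ],
)

```text
time: 20.43
eef_pos: [544.7, -280.1, 154.2]
ee_rot: [0.001, 0.742, 0.67, 0.001]
wrist_force: [-0.2, 0.5, 0.7]
finger_gap: 0.2
grip_force: 0.0
```

Call:
send_rows(
  targets=[
    {"offset":[-0.005,0.0005,0],"turn":0},
    {"offset":[-0.005,0.0005,0],"turn":0},
    {"offset":[-0.004,0.0004,0],"turn":0},
    {"offset":[-0.004,0.0004,0],"turn":0},
    {"offset":[-0.004,0.0004,0],"turn":0},
    {"offset":[-0.004,0.0004,0],"turn":0},
    {"offset":[-0.004,0.0004,0],"turn":0},
    {"offset":[-0.004,0.0004,0],"turn":0},
    {"offset":[0,0,0],"turn":0},
    {"offset":[0,0,0],"turn":0},
  ],
)

```text
time: 21.27
eef_pos: [509.4, -276.7, 152.4]
ee_rot: [-0.0, 0.743, 0.669, 0.0]
wrist_force: [0.2, -0.5, -0.1]
finger_gap: 0.3
grip_force: 0.0
```

Call:
send_rows(
  targets=[
    {"offset":[-0.004,0.0004,0],"turn":0},
    {"offset":[-0.004,0.0004,0],"turn":0},
    {"offset":[-0.003,0.0003,0],"turn":0},
    {"offset":[0,0,0],"turn":0},
    {"offset":[0,0,0],"turn":0},
    {"offset":[0.01,-0.001,0],"turn":0},
    {"offset":[0,0,0.03],"turn":0},
    {"offset":[0,0,0.04],"turn":0},
    {"offset":[0,0,0.04],"turn":0.12},
    {"offset":[0,0,0.04],"turn":0.12},
    {"offset":[0,0,0.04],"turn":0.12},
    {"offset":[0,0,0.03],"turn":0.12},
  ],
)

```text
time: 22.27
eef_pos: [509.6, -276.9, 376.4]
ee_rot: [0.002, 0.56, 0.829, 0.0]
wrist_force: [0.1, -0.7, 0.1]
finger_gap: 0.4
grip_force: 0.0
```

Call:
send_rows(
  targets=[
    {"offset":[0,0,0],"turn":0.12},
    {"offset":[0,0,0],"turn":0.12},
    {"offset":[0,0,0],"turn":0.12},
    {"offset":[0,0,0],"turn":0.12},
    {"offset":[0,0,0],"turn":0.12},
    {"offset":[0,0,0],"turn":0.12},
    {"offset":[0,0,0],"turn":0.12},
    {"offset":[0,0,0],"turn":0.12},
    {"offset":[0,0,0],"turn":0.12},
    {"offset":[0,0,0],"turn":0},
    {"offset":[0,0,0],"turn":0},
  ],
  jaw=0.45,
)

```text
time: 23.18
eef_pos: [509.1, -276.6, 372.5]
ee_rot: [0.0, 0.059, 0.998, 0.0]
wrist_force: [0.0, -0.4, -0.4]
finger_gap: 39.7
grip_force: 0.0
```

```bash
python3 - <<'E'
from h import *
s=robot.read_state();print(s['time'],s['eef_pos'],s['ee_rot'])
c=cam('wrist'); np.savez('/tmp/w8',**c); boards(c,100,190)
P=cloud(c)
Q=P.reshape(-1,3); e=np.array([.9947,-.103]); f=np.array([.103,.9947])
d=Q[:,:2]-[475.5,-274.4]; u=d@e; w=d@f
ok=(np.abs(w)<11)&(u>-110)&(u<10)&(Q[:,2]>60)&(Q[:,2]<200)
for a in range(-100,10,4):
    m=ok&(u>=a)&(u<a+4)
    if m.sum()>3: 
        t=Q[m,2].max(); mm=m&(Q[:,2]>t-6); print(a+2,m.sum(),t.round(1),'w',w[mm].min().round(1),w[mm].max().round(1))
E
```

```text
23.1833 [ 509.08596723 -276.61461545  372.45606653] [9.42168059e-05 5.89694024e-02 9.98259784e-01 6.27439003e-05]
[316.  54.] 63 [ 384.7 -268.1  118.1] [ 394.3 -257.3  124.5]
[316.  66.] 77 [ 391.3 -267.1  120.7] [ 407.6 -259.2  129.5]
[315. 108.] 579 [ 406.8 -280.3  127.5] [ 464.9 -259.4  155.4]
-90 49 122.0 w -7.4 7.7
-86 60 123.3 w -7.4 7.6
-82 59 125.1 w -7.4 7.6
-78 59 127.7 w -7.5 7.5
-74 57 128.8 w -7.5 7.5
-70 61 130.6 w -7.6 7.4
-66 62 131.9 w -7.6 8.4
-62 64 134.0 w -7.7 8.3
-58 60 135.6 w -6.6 8.3
-54 60 138.1 w -6.7 8.2
-50 59 138.9 w -6.7 8.1
-46 60 141.1 w -6.8 8.1
-42 60 142.6 w -6.8 8.0
-38 60 144.2 w -6.9 7.9
-34 65 146.8 w -6.9 7.9
-30 67 147.9 w -6.9 7.8
-26 67 149.0 w -7.0 7.7
-22 67 151.7 w -7.0 7.7
-18 66 154.3 w -7.1 7.6
-14 71 155.4 w -7.1 7.6
-10 56 155.3 w -7.3 7.5
-6 50 149.4 w -7.5 7.5
-2 49 139.5 w -6.6 7.6
2 37 128.8 w -7.1 7.7
6 47 121.7 w -10.8 7.8
10 17 121.3 w -10.8 -10.8
```

Board B tipped with the same geometry. Gripping and lifting it the same way.

Call:
send_rows(
  targets=[
    {"offset":[-0.033,0.003,-0.005],"turn":0.016},
    {"offset":[-0.033,0.003,-0.01],"turn":0},
    {"offset":[-0.0313,0.0031,-0.01],"turn":0},
    {"offset":[0,0,-0.036],"turn":0},
    {"offset":[0,0,-0.036],"turn":0},
    {"offset":[0,0,-0.036],"turn":0},
    {"offset":[0,0,-0.036],"turn":0},
    {"offset":[0,0,-0.03],"turn":0},
    {"offset":[0,0,-0.03],"turn":0},
    {"offset":[0,0,-0.0215],"turn":0},
    {"offset":[0,0,0],"turn":0},
    {"offset":[0,0,0],"turn":0},
  ],
)

```text
time: 24.23
eef_pos: [411.0, -267.4, 121.5]
ee_rot: [-0.001, 0.05, 0.999, 0.0]
wrist_force: [-0.6, -0.8, -0.4]
finger_gap: 39.5
grip_force: 0.0
```

Call:
send_rows(
  targets=[
    {"offset":[0,0,0],"turn":0},
    {"offset":[0,0,0],"turn":0},
    {"offset":[0,0,0],"turn":0},
    {"offset":[0,0,0],"turn":0},
    {"offset":[0,0,0],"turn":0},
    {"offset":[0,0,0],"turn":0},
  ],
  jaw=0,
)

```text
time: 24.73
eef_pos: [411.9, -267.8, 123.0]
ee_rot: [0.001, 0.049, 0.999, -0.0]
wrist_force: [-0.4, 1.1, 7.5]
finger_gap: 16.2
grip_force: 30.0
```

Call:
send_rows(
  targets=[
    {"offset":[0,0,0.01],"turn":0},
    {"offset":[0,0,0.015],"turn":0},
    {"offset":[0,0,0.02],"turn":0},
    {"offset":[0,0,0.025],"turn":0},
    {"offset":[0,0,0.03],"turn":0},
    {"offset":[0,0,0.03],"turn":0},
    {"offset":[0,0,0.03],"turn":0},
    {"offset":[0,0,0.03],"turn":0},
    {"offset":[0,0,0.03],"turn":0},
    {"offset":[0,0,0.025],"turn":0},
    {"offset":[0,0,0.012],"turn":0},
    {"offset":[0,0,0],"turn":0},
  ],
)

```text
time: 25.73
eef_pos: [411.7, -268.0, 382.4]
ee_rot: [0.002, 0.049, 0.999, -0.001]
wrist_force: [-0.2, -0.3, -1.6]
finger_gap: 15.8
grip_force: 30.0
```

```bash
python3 - <<'E'
from h import *
s=robot.read_state();T=s['eef_pos'];print(s['time'],T,s['ee_rot'],s['wrist_force'],s['finger_gap'])
c=cam('scene'); P=cloud(c)
e=np.array([.9947,-.103]); f=np.array([.103,.9947])
d=P[:,:,:2]-T[:2]; u=d@e; w=d@f; z=P[:,:,2]-T[2]
m=(np.abs(u)<110)&(np.abs(w+8)<8)&(z>-130)&(z<20)&(c['pixels'][:,:,0].astype(int)-c['pixels'][:,:,2]>35)
r=cv2.minAreaRect(np.c_[u[m],z[m]].astype(np.float32)); print(r,cv2.boxPoints(r).round(1).tolist())
E
```

```text
25.7333 [ 411.65083718 -268.03951305  382.36379164] [ 2.37742250e-03  4.93699030e-02  9.98777411e-01 -8.02205928e-04] [-0.19974735 -0.27798196 -1.58024064] 15.813489649328407
((32.593971252441406, -33.286041259765625), (88.25355529785156, 128.5257568359375), 23.795969009399414) [[-33.70000076293945, 7.699999809265137], [18.100000381469727, -109.9000015258789], [98.9000015258789, -74.30000305175781], [47.0, 43.29999923706055]]
```

Call:
send_rows(
  targets=[
    {"offset":[0.002,0.015,0],"turn":-0.05},
    {"offset":[0.006,0.025,0],"turn":-0.1},
    {"offset":[0.006,0.025,0],"turn":-0.1},
    {"offset":[0.006,0.025,0],"turn":-0.1},
    {"offset":[0.006,0.025,0],"turn":-0.1},
    {"offset":[0.006,0.025,0],"turn":-0.1},
    {"offset":[0.006,0.025,0],"turn":-0.1},
    {"offset":[0.006,0.025,0],"turn":-0.1},
    {"offset":[0.006,0.025,0],"turn":-0.1},
    {"offset":[0.006,0.025,0],"turn":-0.1},
    {"offset":[0.006,0.025,0],"turn":-0.1},
    {"offset":[0.006,0.025,0],"turn":-0.1},
  ],
)

```text
time: 26.78
eef_pos: [478.5, 23.6, 377.4]
ee_rot: [-0.001, 0.587, 0.81, -0.001]
wrist_force: [0.2, -0.2, -1.5]
finger_gap: 15.8
grip_force: 30.0
```

Call:
send_rows(
  targets=[
    {"offset":[0.006,0.025,0],"turn":-0.1},
    {"offset":[0.006,0.015,-0.01],"turn":-0.1},
    {"offset":[0.004,0.01,-0.01],"turn":-0.1},
    {"offset":[0,0,-0.01],"turn":-0.085},
    {"offset":[0,0,-0.01],"turn":0},
    {"offset":[0,0,0],"turn":0},
    {"offset":[0,0,0],"turn":0},
    {"offset":[0,0,0],"turn":0},
    {"offset":[0,0,0],"turn":0},
  ],
)

```text
time: 27.53
eef_pos: [495.4, 72.1, 339.5]
ee_rot: [0.0, 0.729, 0.685, 0.0]
wrist_force: [0.8, 0.3, -1.1]
finger_gap: 15.8
grip_force: 30.0
```

Call:
send_rows(
  targets=[
    {"offset":[0.004,0,-0.02],"turn":0.048},
    {"offset":[0.004,0,-0.025],"turn":0},
    {"offset":[0.004,0,-0.025],"turn":0},
    {"offset":[0.004,0,-0.02],"turn":0},
    {"offset":[0.004,0,-0.012],"turn":0},
    {"offset":[0.004,0,-0.009],"turn":0},
    {"offset":[0,0,0],"turn":0},
    {"offset":[0,0,0],"turn":0},
    {"offset":[0,0,0],"turn":0},
  ],
)

```text
time: 28.28
eef_pos: [519.8, 72.6, 229.1]
ee_rot: [0.0, 0.712, 0.702, 0.001]
wrist_force: [0.2, -0.2, -1.7]
finger_gap: 15.7
grip_force: 30.0
```

```bash
python3 - <<'E'
from bm import *
s=robot.read_state();T=s['eef_pos'];print(s['time'],T,s['ee_rot'],s['wrist_force'])
c=cam('scene'); np.savez('/tmp/s9',**c); bmap(c,T)
R=cloud(c)-T;p=c['pixels'].astype(int)
m=(np.abs(R[...,0]+8)<7)&(R[...,1]>-110)&(R[...,1]<50)&(R[...,2]>-125)&(R[...,2]<30)&(p[...,0]-p[...,2]>30)
r=cv2.minAreaRect(R[m][:,1:].astype(np.float32)); print(r, cv2.boxPoints(r).round(1).tolist())
E
```

```text
28.2833 [519.84988408  72.61315697 229.07702026] [4.33158287e-04 7.12213377e-01 7.01962523e-01 7.30510491e-04] [ 0.16436642 -0.21175001 -1.65716946]
   50 .................#............................
   46 ..................#...........................
   43 ..............................................
   40 .................#............................
   36 ..............................................
   32 .................#.........####...............
   29 ................#.#......####.##..............
   26 ........................##.#####..............
   22 .................#..##.#.....#.#..............
   18 ................#.#....#......###.............
   15 ................#####..#.......##.............
   12 .................#.#.##.......#.#.............
    8 .................#..###.......####............
    4 ................######.#........###...........
    1 .................#.#####.#....#.###...........
   -2 .................#.#...###...##.####..........
   -6 ..................#.#.#.###.#.#####...........
  -10 .................##.#.......#.....##........
[... 1244 characters left out ...]
...##.#..#..#.................
  -97 ....................#..##.#...................
 -100 ....................##........................
 -104 ..............................................
 -108 ..............................................
 -111 ..............................................
 -114 ..............................................
 -118 ..............................................
 -122 ..............................................
((-35.0291862487793, -31.751190185546875), (128.00218200683594, 94.73258972167969), 66.51858520507812) [[-104.0, -71.5999984741211], [-17.100000381469727, -109.30000305175781], [33.900001525878906, 8.100000381469727], [-53.0, 45.79999923706055]]
```

Call:
send_rows(
  targets=[
    {"offset":[0.006,0,-0.0015],"turn":0},
    {"offset":[0.006,0,-0.0016],"turn":0},
    {"offset":[0.006,0,-0.0016],"turn":0},
    {"offset":[0.006,0,-0.0016],"turn":0},
    {"offset":[0.006,0,-0.0016],"turn":0},
    {"offset":[0,0,0],"turn":0},
    {"offset":[0,0,0],"turn":0},
  ],
)

```text
time: 28.92
eef_pos: [549.4, 72.5, 219.6]
ee_rot: [-0.0, 0.712, 0.702, -0.0]
wrist_force: [-0.1, 0.4, -2.0]
finger_gap: 15.8
grip_force: 30.0
```

```bash
python3 - <<'E'
from bm import *
s=robot.read_state();print(s['time'],s['eef_pos'],s['wrist_force'],s['torque'],s['finger_gap'])
c=cam('scene'); px=c['pixels'][100:230,270:430]; cv2.imwrite('pics/s10.png',cv2.resize(px,None,fx=4.5,fy=4.5,interpolation=cv2.INTER_CUBIC)[:,:,::-1])
E
```

```text
28.9167 [549.3911823   72.45816333 219.5536415 ] [-0.13338849  0.35493245 -1.95720443] [ 0.02992786  0.12117223 -0.02548953] 15.809590479515963
```

View pics/s10.png

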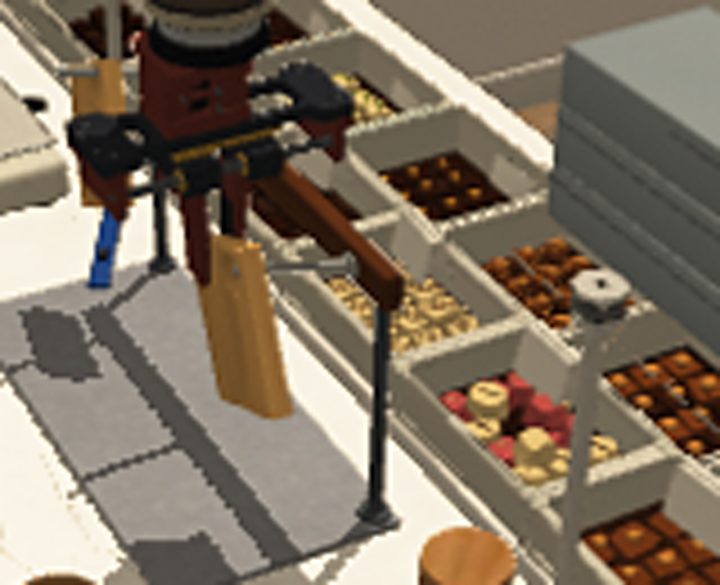

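The peg passes through the hole, with its ball showing at (237,268), and board A hangs at (98,130). Finishing the slide and lowering.

Call:
send_rows(
  targets=[
    {"offset":[0.006,0,-0.0016],"turn":0},
    {"offset":[0.006,0,-0.0016],"turn":0},
    {"offset":[0.006,0,-0.0016],"turn":0},
    {"offset":[0.006,0,-0.0016],"turn":0},
    {"offset":[0.006,0,-0.0016],"turn":0},
    {"offset":[0.004,0,-0.001],"turn":0},
    {"offset":[0,0,-0.002],"turn":0},
    {"offset":[0,0,-0.002],"turn":0},
    {"offset":[0,0,-0.001],"turn":0},
    {"offset":[0,0,0],"turn":0},
    {"offset":[0,0,0],"turn":0},
  ],
)

```text
time: 29.88
eef_pos: [583.3, 72.5, 206.3]
ee_rot: [0.0, 0.712, 0.702, 0.0]
wrist_force: [0.7, 0.4, 0.2]
finger_gap: 15.8
grip_force: 30.0
```

Call:
send_rows(
  targets=[
    {"offset":[0,0,-0.001],"turn":0},
    {"offset":[0,0,-0.001],"turn":0},
    {"offset":[0,0,0],"turn":0},
    {"offset":[0,0,0],"turn":0},
  ],
)

```text
time: 30.22
eef_pos: [583.4, 72.3, 205.1]
ee_rot: [0.0, 0.712, 0.702, 0.0]
wrist_force: [-2.2, -0.7, 7.2]
finger_gap: 15.9
grip_force: 30.0
```

Call:
send_rows(
  targets=[
    {"offset":[0,0,0.001],"turn":0},
    {"offset":[0,0,0],"turn":0},
    {"offset":[0,0,0],"turn":0},
  ],
)

```text
time: 30.47
eef_pos: [583.3, 72.4, 205.3]
ee_rot: [0.0, 0.712, 0.702, 0.0]
wrist_force: [-0.4, -1.0, 4.6]
finger_gap: 15.9
grip_force: 30.0
```

Call:
send_rows(
  targets=[
    {"offset":[0,0,0],"turn":0},
    {"offset":[0,0,0],"turn":0},
    {"offset":[0,0,0],"turn":0},
    {"offset":[0,0,0],"turn":0},
    {"offset":[0,0,0],"turn":0},
    {"offset":[0,0,0],"turn":0},
    {"offset":[0,0,0],"turn":0},
    {"offset":[0,0,0],"turn":0},
    {"offset":[0,0,0],"turn":0},
    {"offset":[0,0,0],"turn":0},
  ],
  jaw=0.3,
)

```text
time: 31.3
eef_pos: [583.2, 72.5, 205.0]
ee_rot: [-0.0, 0.712, 0.702, 0.0]
wrist_force: [0.1, -0.6, 0.5]
finger_gap: 26.5
grip_force: 0.0
```

Call:
send_rows(
  targets=[
    {"offset":[0,0,0],"turn":0},
    {"offset":[0,0,0],"turn":0},
    {"offset":[0,0,0.005],"turn":0},
    {"offset":[0,0,0.01],"turn":0},
    {"offset":[0,0,0.015],"turn":0},
    {"offset":[0,0,0.03],"turn":0},
    {"offset":[0,0,0.04],"turn":0},
    {"offset":[0,0,0.04],"turn":0},
    {"offset":[0,0,0.04],"turn":0},
    {"offset":[0,0,0],"turn":0},
    {"offset":[0,0,0],"turn":0},
  ],
  jaw=0.42,
)

```text
time: 32.22
eef_pos: [584.1, 72.6, 388.8]
ee_rot: [0.002, 0.712, 0.702, 0.003]
wrist_force: [0.7, 0.2, -0.1]
finger_gap: 37.1
grip_force: 0.0
```

```bash
cat >> h.py <<'E'
def boxes(c):
    P=cloud(c);p=c['pixels'].astype(int);x,y,z=P[...,0],P[...,1],P[...,2]
    m=(x>330)&(x<660)&(y>-190)&(y<390)&(z>40)&(z<90)&(p[...,0]<115)&(p[...,0]-p[...,2]>8)
    m=cv2.morphologyEx(m.astype(np.uint8),cv2.MORPH_OPEN,np.ones((3,3)))
    n,l,st,ce=cv2.connectedComponentsWithStats(m)
    for i in range(1,n):
        if st[i,4]<100: continue
        Q=P[l==i]; t=np.percentile(Q[:,2],80); Q=Q[Q[:,2]>t-5]
        r=cv2.minAreaRect(Q[:,:2].astype(np.float32)); print(ce[i].round(),st[i,4],'ztop',t.round(1),np.round(r[0],1),np.round(r[1],1),round(r[2],1))
E
python3 - <<'E'
from h import *
s=robot.read_state();print(s['time'],s['eef_pos'],s['wrist_force'],s['finger_gap'])
c=cam('scene'); P=cloud(c);p=c['pixels'].astype(int)
for T in ([587.5,379.4,204.4],[583.4,72.4,205]):
    R=P-np.array(T)
    m=(np.abs(R[...,0]+8)<20)&(R[...,1]>-120)&(R[...,1]<60)&(R[...,2]>-135)&(R[...,2]<40)&(p[...,0]-p[...,2]>30)
    r=cv2.minAreaRect(R[m][:,1:].astype(np.float32)); print(np.round(r[0],1),np.round(r[1],1),r[2])
c=cam('top'); boxes(c)
E
```

```text
32.2167 [584.13955212  72.60409375 388.75860598] [ 0.6698893   0.17550838 -0.05836909] 37.05019921905657
[-41.2 -35.1] [112.9 101.7] 64.09367370605469
[-42.5 -36.5] [115.2  96.1] 61.035911560058594
[349. 230.] 222 ztop 52.5 [ 420.  -146.9] [49.5 57. ] 1.2
[243. 236.] 236 ztop 70.3 [385.1 249.2] [53.1 57.3] 15.7
```

Both boards hang still. Next, the low box: moving above it and taking a close look.

Call:
send_rows(
  targets=[
    {"offset":[-0.01,-0.018,0],"turn":0.12},
    {"offset":[-0.01,-0.018,0],"turn":0.12},
    {"offset":[-0.01,-0.018,0],"turn":0.12},
    {"offset":[-0.01,-0.018,0],"turn":0.12},
    {"offset":[-0.01,-0.018,0],"turn":0.12},
    {"offset":[-0.01,-0.018,0],"turn":0.12},
    {"offset":[-0.01,-0.018,0],"turn":0.12},
    {"offset":[-0.01,-0.018,0],"turn":0.12},
    {"offset":[-0.01,-0.018,0],"turn":0.12},
    {"offset":[-0.01,-0.018,-0.01],"turn":0.12},
    {"offset":[-0.012,-0.018,-0.02],"turn":0.12},
    {"offset":[-0.012,-0.02,-0.03],"turn":0.12},
  ],
  jaw=1,
)

```text
time: 33.32
eef_pos: [459.0, -146.1, 324.9]
ee_rot: [0.001, 0.069, 0.998, -0.0]
wrist_force: [0.9, -1.0, -0.3]
finger_gap: 87.7
grip_force: 0.0
```

Call:
send_rows(
  targets=[
    {"offset":[0,0,-0.03],"turn":0.12},
    {"offset":[0,0,0],"turn":0.04},
    {"offset":[0,0,0],"turn":0},
    {"offset":[0,0,0],"turn":0},
    {"offset":[0,0,0],"turn":0},
  ],
)

```text
time: 33.73
eef_pos: [459.5, -145.3, 295.2]
ee_rot: [0.0, -0.007, 1.0, 0.0]
wrist_force: [-0.5, -0.3, 0.4]
finger_gap: 88.0
grip_force: 0.0
```

```bash
python3 - <<'E'
from h import *
s=robot.read_state();print(s['time'],s['eef_pos'],s['ee_rot'],s['finger_gap'],s['q'][6])
c=cam('wrist'); boxes(c)
E
```

```text
33.7333 [ 459.51353974 -145.31297843  295.21103622] [ 7.25060438e-05 -6.62536440e-03  9.99978049e-01  2.07122926e-05] 87.95422378720627 1.7961195641742134
[637. 116.] 198 ztop 45.2 [397.7 221.4] [53.9  4. ] 16.7
[314. 136.] 2635 ztop 50.3 [ 424.6 -147.4] [53.7 61.3] 0.8
[316. 283.] 567 ztop 83.4 [ 602.6 -142.7] [28.2 50.2] 20.8
[304. 310.] 148 ztop 85.5 [ 627. -157.] [45.7  8.8] 38.6
```

Gripping across y would put the gripper body into the rack's end partition, so I'll grip across x instead and turn back afterwards.

Call:
send_rows(
  targets=[
    {"offset":[-0.003,0,0],"turn":-0.12},
    {"offset":[-0.003,0,0],"turn":-0.12},
    {"offset":[-0.003,0,0],"turn":-0.12},
    {"offset":[-0.003,0,0],"turn":-0.12},
    {"offset":[-0.003,0,0],"turn":-0.12},
    {"offset":[-0.003,0,0],"turn":-0.12},
    {"offset":[-0.003,0,0],"turn":-0.12},
    {"offset":[-0.003,0,0],"turn":-0.12},
    {"offset":[-0.003,0,0],"turn":-0.12},
    {"offset":[-0.003,0,0],"turn":-0.12},
    {"offset":[-0.003,0,0],"turn":-0.12},
    {"offset":[-0.0035,-0.0015,0],"turn":-0.12},
  ],
)

```text
time: 34.78
eef_pos: [423.2, -146.5, 295.7]
ee_rot: [0.001, 0.656, 0.755, 0.0]
wrist_force: [-0.1, -0.6, -0.4]
finger_gap: 87.6
grip_force: 0.0
```

Call:
send_rows(
  targets=[
    {"offset":[0,0,-0.03],"turn":-0.12},
    {"offset":[0,0,-0.04],"turn":0},
    {"offset":[0,0,-0.04],"turn":0},
    {"offset":[0,0,-0.04],"turn":0},
    {"offset":[0,0,-0.035],"turn":0},
    {"offset":[0,0,-0.03],"turn":0},
    {"offset":[0,0,-0.03],"turn":0},
    {"offset":[0,0,-0.02],"turn":0},
    {"offset":[0,0,0],"turn":0},
    {"offset":[0,0,0],"turn":0},
    {"offset":[0,0,0],"turn":0},
  ],
)

```text
time: 35.7
eef_pos: [423.8, -147.2, 31.2]
ee_rot: [0.001, 0.698, 0.716, 0.0]
wrist_force: [0.8, 0.0, -0.0]
finger_gap: 87.9
grip_force: 0.0
```

Call:
send_rows(
  targets=[
    {"offset":[0,0,0],"turn":0},
    {"offset":[0,0,0],"turn":0},
    {"offset":[0,0,0],"turn":0},
    {"offset":[0,0,0],"turn":0},
    {"offset":[0,0,0],"turn":0},
    {"offset":[0,0,0],"turn":0},
    {"offset":[0,0,0],"turn":0},
    {"offset":[0,0,0],"turn":0},
  ],
  jaw=0,
)

```text
time: 36.37
eef_pos: [423.1, -147.0, 30.4]
ee_rot: [0.0, 0.698, 0.716, 0.0]
wrist_force: [-0.2, 0.9, 6.7]
finger_gap: 54.7
grip_force: 30.0
```

Call:
send_rows(
  targets=[
    {"offset":[0,0,0.015],"turn":0},
    {"offset":[0,0,0.03],"turn":0},
    {"offset":[0,0,0.04],"turn":0},
    {"offset":[0,0.02,0.02],"turn":0.12},
    {"offset":[0,0.025,0],"turn":0.12},
    {"offset":[0,0.025,0],"turn":0.12},
    {"offset":[0,0.025,0],"turn":0.12},
    {"offset":[0,0.025,0],"turn":0.12},
    {"offset":[0,0.025,0],"turn":0.12},
    {"offset":[0,0.025,0],"turn":0.12},
    {"offset":[0,0.025,0],"turn":0.12},
    {"offset":[0,0.025,0],"turn":0.12},
  ],
)

```text
time: 37.37
eef_pos: [422.3, 74.1, 134.9]
ee_rot: [-0.0, 0.228, 0.974, -0.0]
wrist_force: [0.0, -1.3, -1.7]
finger_gap: 55.0
grip_force: 30.0
```

Call:
send_rows(
  targets=[
    {"offset":[0,0.02,0],"turn":0.12},
    {"offset":[0,0.016,0],"turn":0.12},
    {"offset":[0,0,0],"turn":0.12},
    {"offset":[0.015,0,0],"turn":0.09},
    {"offset":[0.02,0,0],"turn":0},
    {"offset":[0.02,0,0],"turn":0},
    {"offset":[0.015,0,0],"turn":0},
    {"offset":[0.005,0,0],"turn":0},
    {"offset":[0,0,0],"turn":0},
    {"offset":[0,0,0],"turn":0},
  ],
)

```text
time: 38.2
eef_pos: [496.7, 108.9, 134.5]
ee_rot: [-0.001, 0.008, 1.0, -0.0]
wrist_force: [0.2, -0.0, -1.4]
finger_gap: 54.7
grip_force: 30.0
```

Call:
send_rows(
  targets=[
    {"offset":[0,0,-0.02],"turn":0},
    {"offset":[0,0,-0.025],"turn":0},
    {"offset":[0,0,-0.02],"turn":0},
    {"offset":[0,0,-0.012],"turn":0},
    {"offset":[0,0,-0.008],"turn":0},
    {"offset":[0,0,-0.005],"turn":0},
    {"offset":[0,0,-0.003],"turn":0},
    {"offset":[0,0,0],"turn":0},
    {"offset":[0,0,0],"turn":0},
    {"offset":[0,0,0],"turn":0},
  ],
)

```text
time: 39.03
eef_pos: [498.2, 109.1, 42.7]
ee_rot: [0.001, 0.008, 1.0, 0.0]
wrist_force: [0.3, -0.5, -1.0]
finger_gap: 54.8
grip_force: 30.0
```

Call:
send_rows(
  targets=[
    {"offset":[0,0,-0.001],"turn":0},
    {"offset":[0,0,-0.001],"turn":0},
    {"offset":[0,0,0],"turn":0},
    {"offset":[0,0,0],"turn":0},
  ],
)

```text
time: 39.37
eef_pos: [497.8, 109.0, 40.1]
ee_rot: [0.0, 0.008, 1.0, 0.0]
wrist_force: [0.9, 0.4, -1.8]
finger_gap: 55.0
grip_force: 30.0
```

Call:
send_rows(
  targets=[
    {"offset":[0,0,-0.001],"turn":0},
    {"offset":[0,0,-0.0005],"turn":0},
    {"offset":[0,0,0],"turn":0},
    {"offset":[0,0,0],"turn":0},
  ],
)

```text
time: 39.7
eef_pos: [497.8, 109.0, 38.5]
ee_rot: [-0.0, 0.008, 1.0, 0.0]
wrist_force: [-0.3, -0.5, -0.8]
finger_gap: 55.0
grip_force: 30.0
```

Call:
send_rows(
  targets=[
    {"offset":[0,0,0],"turn":0},
    {"offset":[0,0,0],"turn":0},
    {"offset":[0,0,0],"turn":0},
    {"offset":[0,0,0],"turn":0},
    {"offset":[0,0,0.02],"turn":0},
    {"offset":[0,0,0.04],"turn":0},
    {"offset":[-0.02,0,0.035],"turn":0},
    {"offset":[-0.02,0.02,0.03],"turn":0},
    {"offset":[0,0.03,0.03],"turn":0.1},
    {"offset":[0,0.03,0.03],"turn":0.1},
    {"offset":[0,0.03,0.03],"turn":0.105},
    {"offset":[0,0.03,0],"turn":0},
  ],
  jaw=0.95,
)

```text
time: 40.7
eef_pos: [459.7, 250.0, 258.2]
ee_rot: [0.004, -0.147, 0.989, 0.001]
wrist_force: [1.0, 0.0, -0.5]
finger_gap: 83.6
grip_force: 0.0
```

Call:
send_rows(
  targets=[
    {"offset":[-0.02,0,0],"turn":0},
    {"offset":[0,0,0],"turn":0},
    {"offset":[0,0,0],"turn":0},
    {"offset":[0,0,0],"turn":0},
  ],
)

```text
time: 41.03
eef_pos: [438.2, 246.6, 251.8]
ee_rot: [0.0, -0.144, 0.99, -0.0]
wrist_force: [-0.0, 0.2, -1.4]
finger_gap: 83.6
grip_force: 0.0
```

```bash
python3 - <<'E'
from h import *
s=robot.read_state();print(s['time'],s['eef_pos'],s['ee_rot'],s['finger_gap'],s['q'][6])
c=cam('wrist'); boxes(c); np.savez('/tmp/w11',**c)
c=cam('top'); boxes(c)
E
```

```text
41.0333 [438.1728048  246.62194135 251.80903098] [ 9.33424498e-05 -1.43929944e-01  9.89587834e-01 -2.86619459e-04] 83.56956778546109 1.1533748313222834
[335. 131.] 3835 ztop 68.3 [389.2 251.1] [54.5 61.3] 16.5
[175. 193.] 3492 ztop 58.3 [499.  109.7] [55.4 62.8] 89.2
[282. 208.] 248 ztop 60.3 [493.6 108.8] [61.4 53.8] 1.5
```

Low box is on the plate at (499,110), upright. The tall box is at (389,251). Gripping it now.

Call:
send_rows(
  targets=[
    {"offset":[-0.025,0.002,-0.02],"turn":0},
    {"offset":[-0.025,0.0025,-0.02],"turn":0},
    {"offset":[0,0,-0.035],"turn":0},
    {"offset":[0,0,-0.035],"turn":0},
    {"offset":[0,0,-0.035],"turn":0},
    {"offset":[0,0,-0.03],"turn":0},
    {"offset":[0,0,-0.02],"turn":0},
    {"offset":[0,0,-0.015],"turn":0},
    {"offset":[0,0,0],"turn":0},
    {"offset":[0,0,0],"turn":0},
  ],
)

```text
time: 41.97
eef_pos: [387.7, 251.3, 41.4]
ee_rot: [-0.001, -0.144, 0.99, -0.0]
wrist_force: [0.5, -0.2, -0.2]
finger_gap: 83.1
grip_force: 0.0
```

Call:
send_rows(
  targets=[
    {"offset":[0,0,0],"turn":0},
    {"offset":[0,0,0],"turn":0},
    {"offset":[0,0,0],"turn":0},
    {"offset":[0,0,0],"turn":0},
    {"offset":[0,0,0],"turn":0},
    {"offset":[0,0,0],"turn":0},
  ],
  jaw=0,
)

```text
time: 42.47
eef_pos: [388.4, 252.1, 42.8]
ee_rot: [0.001, -0.144, 0.99, 0.0]
wrist_force: [-1.0, -1.2, 7.7]
finger_gap: 61.9
grip_force: 30.0
```

Call:
send_rows(
  targets=[
    {"offset":[0,0,0.015],"turn":0},
    {"offset":[0,0,0.025],"turn":0},
    {"offset":[0,0,0.025],"turn":-0.1},
    {"offset":[0.015,0.003,0],"turn":-0.1},
    {"offset":[0.025,0.003,0],"turn":-0.1},
    {"offset":[0.025,0.004,0],"turn":0},
    {"offset":[0.025,0,0],"turn":0},
    {"offset":[0.013,0,0],"turn":0},
    {"offset":[0.006,0,0],"turn":0},
    {"offset":[0,0,0],"turn":0},
    {"offset":[0,0,0],"turn":0},
  ],
)

```text
time: 43.38
eef_pos: [495.8, 261.8, 106.7]
ee_rot: [-0.001, 0.005, 1.0, -0.0]
wrist_force: [0.7, -0.7, -1.0]
finger_gap: 62.0
grip_force: 30.0
```

Call:
send_rows(
  targets=[
    {"offset":[0,0,-0.02],"turn":0},
    {"offset":[0,0,-0.015],"turn":0},
    {"offset":[0,0,-0.01],"turn":0},
    {"offset":[0,0,-0.007],"turn":0},
    {"offset":[0,0,-0.003],"turn":0},
    {"offset":[0,0,0],"turn":0},
    {"offset":[0,0,0],"turn":0},
    {"offset":[0,0,0],"turn":0},
  ],
)

```text
time: 44.05
eef_pos: [497.1, 262.2, 52.6]
ee_rot: [0.0, 0.005, 1.0, 0.0]
wrist_force: [-0.6, 0.3, -1.2]
finger_gap: 61.6
grip_force: 30.0
```

Call:
send_rows(
  targets=[
    {"offset":[0,0,-0.0015],"turn":0},
    {"offset":[0,0,-0.001],"turn":0},
    {"offset":[0,0,0],"turn":0},
    {"offset":[0,0,0],"turn":0},
  ],
)

```text
time: 44.38
eef_pos: [497.3, 262.2, 50.8]
ee_rot: [0.001, 0.005, 1.0, 0.0]
wrist_force: [-2.5, -0.7, 10.5]
finger_gap: 61.7
grip_force: 30.0
```

Call:
send_rows(
  targets=[
    {"offset":[0,0,0],"turn":0},
    {"offset":[0,0,0],"turn":0},
    {"offset":[0,0,0],"turn":0},
    {"offset":[0,0,0],"turn":0},
    {"offset":[0,0,0.02],"turn":0},
    {"offset":[0,0,0.04],"turn":0},
    {"offset":[-0.02,0,0.035],"turn":0},
    {"offset":[-0.03,0,0.028],"turn":0},
    {"offset":[-0.03,0,0.028],"turn":0},
    {"offset":[-0.03,0,0.028],"turn":0},
    {"offset":[0,0,0],"turn":0},
    {"offset":[0,0,0],"turn":0},
  ],
  jaw=0.95,
)

```text
time: 45.38
eef_pos: [386.6, 262.6, 230.2]
ee_rot: [0.002, 0.004, 1.0, 0.001]
wrist_force: [0.3, -0.7, -0.6]
finger_gap: 83.4
grip_force: 0.0
```

```bash
python3 - <<'E'
from h import *
s=robot.read_state();print(s['time'],s['eef_pos'],s['wrist_force'])
c=cam('top'); boxes(c)
c=cam('scene'); boxes(c); P=cloud(c);p=c['pixels'].astype(int)
for T in ([587.5,379.4,204.4],[583.4,72.4,205]):
    R=P-np.array(T)
    m=(np.abs(R[...,0]+8)<20)&(R[...,1]>-120)&(R[...,1]<60)&(R[...,2]>-135)&(R[...,2]<40)&(p[...,0]-p[...,2]>30)
    r=cv2.minAreaRect(R[m][:,1:].astype(np.float32)); print(np.round(r[0],1),np.round(r[1],1),r[2],np.median(R[m][:,0]))
px=c['pixels'][70:290,215:415]; cv2.imwrite('pics/end.png',cv2.resize(px,None,fx=2.7,fy=2.7,interpolation=cv2.INTER_CUBIC)[:,:,::-1])
E
```

```text
45.3833 [386.60686168 262.57113418 230.24652387] [ 0.25516181 -0.70238917 -0.61361259]
[240. 207.] 280 ztop 78.3 [494.1 263.3] [53.9 61. ] 1.8
[285. 217.] 235 ztop 60.2 [459.9  96. ] [61.1 52.7] 2.2
[281. 172.] 298 ztop 77.3 [495.1 255.4] [54.2 62.3] 2.4
[291. 204.] 292 ztop 59.5 [458.9  91.4] [56.9 61.4] 88.7
[373. 233.] 112 ztop 80.0 [ 603.4 -164.2] [16.8 51.6] 51.7
[-40.8 -36.5] [114.3 103.6] 61.73990249633789 -12.806699709671989
[-44.5 -36.2] [113.8  95.5] 59.57735061645508 -15.094653913357945
```

View pics/end.png

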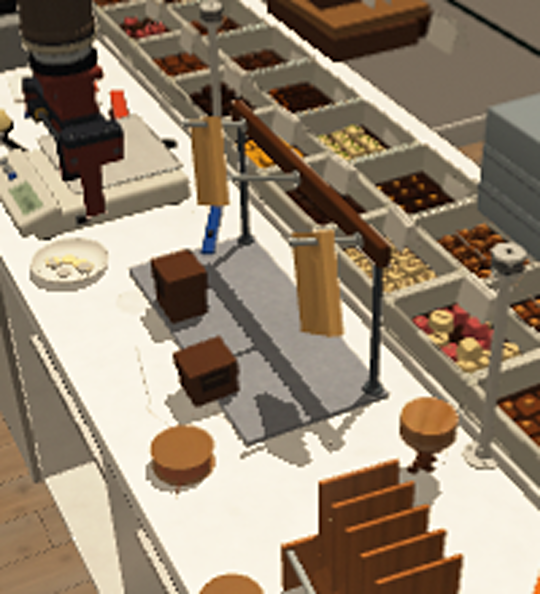

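Both boards hang at (210,160) and (318,280) and the tall box stands at (180,285). The low box has been knocked to the plate's front edge, now at about (460,95), so I'll regrip it.

Call:
send_rows(
  targets=[
    {"offset":[0.01,-0.03,0],"turn":0},
    {"offset":[0.015,-0.035,0],"turn":0},
    {"offset":[0.018,-0.035,0],"turn":0},
    {"offset":[0.02,-0.035,0],"turn":0},
    {"offset":[0.02,-0.032,0],"turn":0},
    {"offset":[0.02,0,0],"turn":0},
    {"offset":[0,0,0],"turn":0},
    {"offset":[0,0,0],"turn":0},
    {"offset":[0,0,0],"turn":0},
  ],
)

```text
time: 46.23
eef_pos: [489.2, 95.1, 226.8]
ee_rot: [-0.002, 0.005, 1.0, -0.0]
wrist_force: [0.0, 0.1, 0.1]
finger_gap: 83.4
grip_force: 0.0
```

```bash
python3 - <<'E'
from h import *
s=robot.read_state();print(s['time'],s['eef_pos'],s['ee_rot'])
c=cam('wrist'); boxes(c)
P=cloud(c);p=c['pixels'].astype(int);m=(abs(P[...,0]-462)<32)&(abs(P[...,1]-96)<34)&(P[...,2]>54)&(P[...,2]<70)&(p[...,0]<115)
Q=P[m];A=np.c_[Q[:,:2],np.ones(len(Q))];print(np.linalg.lstsq(A,Q[:,2],rcond=None)[0])
E
```

```text
46.2333 [489.16560892  95.07032249 226.83632427] [-1.55739979e-03  5.09070717e-03  9.99985824e-01 -1.01865677e-04]
[316. 143.] 4035 ztop 60.5 [462.   95.5] [55.6 39.1] 89.4
[494. 193.] 4962 ztop 76.0 [498.  262.2] [63.9 55.4] 89.5
[ 89. 286.] 183 ztop 65.8 [ 592.5 -140.3] [32.9  6.7] 87.4
[ 2.42337566e-01 -2.69477484e-03 -5.29268328e+01]
```

The box has its front edge off the plate and is tipped about 0.24 rad. I'll grip it across y at its middle.

Call:
send_rows(
  targets=[
    {"offset":[-0.031,0.0004,-0.02],"turn":0},
    {"offset":[0,0,-0.035],"turn":0},
    {"offset":[0,0,-0.035],"turn":0},
    {"offset":[0,0,-0.035],"turn":0},
    {"offset":[0,0,-0.03],"turn":0},
    {"offset":[0,0,-0.02],"turn":0},
    {"offset":[0,0,-0.015],"turn":0},
    {"offset":[0,0,0],"turn":0},
    {"offset":[0,0,0],"turn":0},
    {"offset":[0,0,0],"turn":0},
  ],
)

```text
time: 47.12
eef_pos: [458.9, 95.9, 39.2]
ee_rot: [0.0, 0.005, 1.0, 0.0]
wrist_force: [-0.1, -0.8, 0.9]
finger_gap: 83.8
grip_force: 0.0
```

Call:
send_rows(
  targets=[
    {"offset":[0,0,0],"turn":0},
    {"offset":[0,0,0],"turn":0},
    {"offset":[0,0,0],"turn":0},
    {"offset":[0,0,0],"turn":0},
    {"offset":[0,0,0],"turn":0},
    {"offset":[0,0,0],"turn":0},
    {"offset":[0,0,0],"turn":0},
  ],
  jaw=0,
)

```text
time: 47.7
eef_pos: [459.0, 95.3, 38.8]
ee_rot: [0.0, 0.005, 1.0, 0.0]
wrist_force: [-0.2, -0.6, 5.2]
finger_gap: 54.9
grip_force: 30.0
```

Call:
send_rows(
  targets=[
    {"offset":[0,0,0.01],"turn":0},
    {"offset":[0,0,0.015],"turn":0},
    {"offset":[0.01,0.003,0.005],"turn":0},
    {"offset":[0.02,0.005,0],"turn":0},
    {"offset":[0.01,0.005,0],"turn":0},
    {"offset":[0,0,0],"turn":0},
    {"offset":[0,0,0],"turn":0},
    {"offset":[0,0,0],"turn":0},
  ],
)

```text
time: 48.37
eef_pos: [497.5, 107.9, 68.2]
ee_rot: [-0.001, 0.005, 1.0, -0.0]
wrist_force: [0.1, -0.1, -1.1]
finger_gap: 54.7
grip_force: 30.0
```

```bash
python3 - <<'E'
from h import *
s=robot.read_state();T=s['eef_pos'];print(s['time'],T,s['ee_rot'],s['finger_gap'],s['wrist_force'])
c=cam('scene')
P=cloud(c);p=c['pixels'].astype(int);m=(abs(P[...,0]-T[0])<40)&(abs(P[...,1]-T[1])<40)&(P[...,2]>20)&(P[...,2]<130)&(p[...,0]<115)
Q=P[m]-T; print(len(Q),Q.min(0),Q.max(0))
# -y face: points with y near min -> tilt from rect
f=Q[abs(Q[:,1]+28+5)<8]; print(len(f),cv2.minAreaRect(f[:,[0,2]].astype(np.float32)))
E
```

```text
48.3667 [497.49918998 107.87207907  68.19290965] [-8.16656511e-04  5.11187584e-03  9.99986567e-01 -2.60058302e-04] 54.67721889541425 [ 0.13253151 -0.05771708 -1.1011056 ]
316 [-39.74371076 -39.91972634 -35.10154896] [29.24252049 39.09336415 58.83422362]
165 ((-4.686422348022461, -2.19268798828125), (61.48434066772461, 57.346343994140625), 18.004310607910156)
```

Call:
send_rows(
  targets=[
    {"offset":[0.002,0,-0.008],"turn":0},
    {"offset":[0,0,-0.006],"turn":0},
    {"offset":[0,0,-0.004],"turn":0},
    {"offset":[0,0,-0.002],"turn":0},
    {"offset":[0,0,-0.001],"turn":0},
    {"offset":[0,0,0],"turn":0},
    {"offset":[0,0,0],"turn":0},
  ],
)

```text
time: 49.0
eef_pos: [500.8, 108.3, 47.4]
ee_rot: [-0.0, 0.005, 1.0, 0.0]
wrist_force: [0.2, -0.7, -2.1]
finger_gap: 54.6
grip_force: 30.0
```

Call:
send_rows(
  targets=[
    {"offset":[0,0,-0.001],"turn":0},
    {"offset":[0,0,-0.001],"turn":0},
    {"offset":[0,0,-0.001],"turn":0},
    {"offset":[0,0,0],"turn":0},
  ],
)

```text
time: 49.33
eef_pos: [502.0, 108.4, 45.8]
ee_rot: [0.001, 0.005, 1.0, 0.0]
wrist_force: [-1.2, -1.0, 11.6]
finger_gap: 54.6
grip_force: 30.0
```

Contact with the plate. Releasing so the box settles flat.

Call:
send_rows(
  targets=[
    {"offset":[-0.002,0,0],"turn":0},
    {"offset":[0,0,0],"turn":0},
    {"offset":[0,0,0],"turn":0},
    {"offset":[0,0,0],"turn":0},
    {"offset":[0,0,0],"turn":0},
    {"offset":[0,0,0],"turn":0},
    {"offset":[0,0,0.02],"turn":0},
    {"offset":[0,0,0.04],"turn":0},
    {"offset":[-0.02,0,0.035],"turn":0},
    {"offset":[-0.03,0,0.028],"turn":0},
    {"offset":[-0.03,0,0.028],"turn":0},
    {"offset":[-0.03,0,0.028],"turn":0},
  ],
  jaw=0.95,
)

```text
time: 50.33
eef_pos: [387.3, 108.3, 224.4]
ee_rot: [-0.0, 0.005, 1.0, 0.0]
wrist_force: [0.8, -1.0, -0.3]
finger_gap: 83.6
grip_force: 0.0
```

Call:
send_rows(
  targets=[
    {"offset":[0,0,0],"turn":0},
    {"offset":[0,0,0],"turn":0},
    {"offset":[0,0,0],"turn":0},
    {"offset":[0,0,0],"turn":0},
    {"offset":[0,0,0],"turn":0},
    {"offset":[0,0,0],"turn":0},
  ],
)

```text
time: 50.83
eef_pos: [388.9, 108.2, 222.2]
ee_rot: [-0.001, 0.005, 1.0, -0.0]
wrist_force: [-0.6, -0.4, -0.3]
finger_gap: 83.5
grip_force: 0.0
```

```bash
python3 - <<'E'
from h import *
s=robot.read_state();print(s['time'],s['eef_pos'])
for n in ('scene','top'):
    c=cam(n); print(n); boxes(c); P=cloud(c);p=c['pixels'].astype(int)
    for x0,y0,zt in ((500,108,58),(497,262,76)):
        m=(abs(P[...,0]-x0)<24)&(abs(P[...,1]-y0)<24)&(abs(P[...,2]-zt)<12)&(p[...,0]<115)
        Q=P[m];A=np.c_[Q[:,:2]-[x0,y0],np.ones(len(Q))];print('plane',len(Q),np.linalg.lstsq(A,Q[:,2],rcond=None)[0].round(3))
    if n=='scene':
      for T in ([587.5,379.4,204.4],[583.4,72.4,205]):
        R=P-np.array(T)
        m=(np.abs(R[...,0]+8)<20)&(R[...,1]>-120)&(R[...,1]<60)&(R[...,2]>-135)&(R[...,2]<40)&(p[...,0]-p[...,2]>30)
        r=cv2.minAreaRect(R[m][:,1:].astype(np.float32)); print(np.round(r[0],1),np.round(r[1],1),r[2],np.median(R[m][:,0]))
E
```

```text
50.8333 [388.85412228 108.16007715 222.23828792]
scene
[282. 172.] 289 ztop 77.2 [495.3 256.9] [64.2 54.6] 89.9
[302. 197.] 286 ztop 59.9 [504.8 105.4] [61.4 63.1] 86.4
[373. 233.] 112 ztop 79.6 [ 603.4 -164.2] [18.2 52. ] 51.2
plane 132 [ 4.0000e-03 -2.1000e-02  5.8784e+01]
plane 99 [-1.3000e-02 -2.0000e-03  7.6524e+01]
[-41.  -35.1] [112.2 101.6] 62.469966888427734 -12.868775046122664
[-45.3 -35.5] [113.8  97.9] 59.72230529785156 -14.952347178118998
top
[240. 206.] 237 ztop 77.7 [494.9 263. ] [53.5 60.9] 3.4
[283. 205.] 193 ztop 60.0 [501.  108.9] [61.9 53.6] 1.8
plane 125 [7.0000e-03 4.8000e-02 5.8024e+01]
plane 155 [ 1.7000e-02 -0.0000e+00  7.5524e+01]
```

```bash
python3 -c "
from bench import robot
print(robot.sign_off())"
```

```text
the job is handed in; nothing more can be done
None
```

I handed the job in at about 51 s: both boards found in the rack hang still on the two outer pegs (peg 2 and peg 0), both dark boxes stand upright on the base plate (the low one re-placed after it was knocked to the front edge), and I never moved against the spool, jar or orange box; the sign-off returned no verdict.

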